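# Reload the filtration manifold

### The arm

A 6-joint arm with a two-finger parallel gripper is mounted at the origin on the work surface. World frame = base frame: x ahead of the robot, y to its left, z up, the work surface at z = 0. Lengths are in m, angles in rad, forces in N, time in s.
With the tool pointing down it reaches from about 0.3 to 0.775 m from the base axis. Payload 14.6 kg.
Tool frame: the origin (TCP) lies where the fingers leave the gripper's body, on its centre line; the fingertips stand 97 mm ahead of it and the grasp point (between the pads) lies 78 mm ahead of it (ctrl.finger_overhang is the distance from the TCP to the fingertips, in m); z points along the fingers, y is the direction in which the jaws open and shut (so a half turn about z gives the same grasp; the last joint's range is limited). The gripper opens to 94 mm and grips with 3 to 60 N. Pads are 16 mm wide; open, the fingers measure 119 mm over their backs; the gripper's body (75 mm by 177 mm) begins 78 mm behind the grasp point.
Start: joints at [-1.177, 0.3, 1.521, -0, 1.321, -0.067], TCP at [0.245, -0.493, 0.303] pointing down, gripper open.
Joint ranges: [-3.03, 3.03], [-0.79, 2.21], [0.23, 2.52], [-1.04, 4.18], [0, 3.07], [-2.55, 2.55]. Speed limits (rad/s): [2.22, 2.22, 2.57, 3.14, 3.14, 3.14].

### API

Orientations are given as [roll, pitch, yaw] about the fixed x, y, z axes, in that order (R = Rz(yaw) Ry(pitch) Rx(roll)).
In Python, from station import ctrl, imaging, hand_in gives the robot as it stands.
- The arm moves only by the shell command python3 -m pendant 'ROWS' [FORCE]. ROWS is JSON, a list of rows, each a list of 7 numbers: the shift along the tool's x, y, z normalised to -1 to 1, where 1 is 120 mm, then the turn, a rotation vector about the tool's x, y, z normalised to -1 to 1, where 1 is 30 degrees, then the closure, from -1 (fully open) to 1 (shut). A call has 1 to 10 rows; each row shifts and turns the commanded pose from where the row before left it, along the tool's axes as they then stand; what a row does not reach is not made up. A row lasts 1/12 s, in which the tool goes at most 41.7 mm and 7.16 degrees, less where a joint would pass 70% of its speed; a pose out of reach is approached as far as the arm can. A call with a number of a shift or a turn outside -1 to 1 is refused whole. A call with a gripper value outside its range is refused whole. The fingers move at their own pace and stop on an object; FORCE is the grip in N (left out, the last holds). Time passes only in rows, so rows that do not move let the fingers close. It gives the time, the measured TCP pose, the force and the opening at its end, in the units of the state.
- ctrl.get_obs(): the state, without advancing time (a new reading comes with each control period).
- imaging.camera(name): name is "side" or "top"; returns a dict with "image" (400x640x3 uint8, red, green, blue), "mtx" (3x3 intrinsics, pixels), "rvec" (rotation vector, rad) and "tvec" (3), from world to camera coordinates, as OpenCV has them. Camera axes: x right, y down, z forward; pixel columns grow to the right and rows downward; lengths in m; the calibration is good to about 2 mm. A picture is of the moment at which its call begins. There is no depth.
- hand_in(): hands the job in, once; it reports no verdict.
The state is a dict: "time_s": time; "qpos": joint angles; "joint_vel": joint speeds; "tau": joint torques, N m; "ee_pos": TCP position; "eef_rot": TCP orientation; "force": force on the tool from outside, world axes, zero at the start; "moment": the same for the moment, N m; "grip_width": finger opening in m.
Only numpy, scipy, OpenCV 4.12 (cv2) and the standard library are available. Lean on these libraries where they do the work, as an engineer would, in place of code of your own. Each camera call takes 0.05 s, during which the arm holds its last target.

### The job

Reload the filtration manifold: first raise its vent lever all the way, then take every tall used funnel off its port and stand it upright in the wash tray, and push every short clean funnel from the bench fully home, flush and upright, onto a port of its own. Only when all that is done, lower the lever all the way again. Leave the bottle, the slide box and the dish undisturbed.

Things in the scene. Friction and masses are not known exactly. Their poses are not given: they have to be found in the camera images.
- manifold: white filtration manifold, fixed to the bench: a bar 90 (its x) x 460 (its y) x 40 mm tall with four upright spigots (the ports) in a row along its y and a vent lever at its +y end, held by a bracket whose top is 100 mm above the bench. Origin on its underside, in the middle of the row of ports (the bar reaches from y = -190 to +270 mm); its x axis points away from the robot, give or take its yaw
- port0 (a point): port 0: the centre of the spigot's foot, in the bar's top face (40 mm above the bench), at y = -135 mm of the manifold. The spigot is 31 mm in diameter and 30 mm tall, its last 8 mm tapering to 21 mm. A funnel fully home stands on the bar's top, its origin on this point. Ports are 90 mm apart
- port1 (a point): port 1: the centre of the spigot's foot, in the bar's top face (40 mm above the bench), at y = -45 mm of the manifold. The spigot is 31 mm in diameter and 30 mm tall, its last 8 mm tapering to 21 mm. A funnel fully home stands on the bar's top, its origin on this point. Ports are 90 mm apart
- port2 (a point): port 2: the centre of the spigot's foot, in the bar's top face (40 mm above the bench), at y = 45 mm of the manifold. The spigot is 31 mm in diameter and 30 mm tall, its last 8 mm tapering to 21 mm. A funnel fully home stands on the bar's top, its origin on this point. Ports are 90 mm apart
- port3 (a point): port 3: the centre of the spigot's foot, in the bar's top face (40 mm above the bench), at y = 135 mm of the manifold. The spigot is 31 mm in diameter and 30 mm tall, its last 8 mm tapering to 21 mm. A funnel fully home stands on the bar's top, its origin on this point. Ports are 90 mm apart
- lever (a joint): vent lever: 0 = lowered to its stop (arm level, pointing to the manifold's -x, towards the robot), 1.05 rad = raised to its stop. It starts near 0. It stays where it is left (friction, about 2 to 3 N at the handle)
- lever_pivot (a point): the lever's pivot, 78 mm above the bench; the pivot's axis is the manifold's y
- lever_grip (a point): where to hold the lever: the middle of the free part of its black round cross-handle, 14 mm in diameter, lying along the manifold's y, 120 mm from the pivot. The 12 mm thick arm joins the handle 43 mm from this point on its -y side; the handle ends 26 mm from it on its +y side
- wash_tray: grey plastic wash tray, fixed to the bench: 210 (its x) x 130 (its y) x 40 mm tall, open on top, walls and floor 5 mm. Origin at the centre of its underside. Two used funnels fit side by side along its x
- used0: tall used steel funnel, at the start on port 0 (absent in many starts): straight tube 46 mm in diameter outside, 120 mm tall, with a foot flange 62 mm in diameter, 12 mm thick, and an open bore of 35 mm all the way through (4 mm wider than a spigot; rim at the top 49 mm across). Origin at the centre of its underside, z up along the tube; about 0.2 kg
- used1: tall used steel funnel, at the start on port 1 (absent in many starts): straight tube 46 mm in diameter outside, 120 mm tall, with a foot flange 62 mm in diameter, 12 mm thick, and an open bore of 35 mm all the way through (4 mm wider than a spigot; rim at the top 49 mm across). Origin at the centre of its underside, z up along the tube; about 0.2 kg
- used2: tall used steel funnel, at the start on port 2 (absent in many starts): straight tube 46 mm in diameter outside, 120 mm tall, with a foot flange 62 mm in diameter, 12 mm thick, and an open bore of 35 mm all the way through (4 mm wider than a spigot; rim at the top 49 mm across). Origin at the centre of its underside, z up along the tube; about 0.2 kg
- used3: tall used steel funnel, at the start on port 3 (absent in many starts): straight tube 46 mm in diameter outside, 120 mm tall, with a foot flange 62 mm in diameter, 12 mm thick, and an open bore of 35 mm all the way through (4 mm wider than a spigot; rim at the top 49 mm across). Origin at the centre of its underside, z up along the tube; about 0.2 kg
- clean0: short clean steel funnel, standing upright on the bench in front of the manifold (absent in some starts): straight tube 46 mm in diameter outside, 85 mm tall, with a foot flange 62 mm in diameter, 12 mm thick, and an open bore of 35 mm all the way through (4 mm wider than a spigot; rim at the top 49 mm across). Origin at the centre of its underside, z up along the tube; about 0.16 kg
- clean1: short clean steel funnel, standing upright on the bench in front of the manifold (absent in some starts): straight tube 46 mm in diameter outside, 85 mm tall, with a foot flange 62 mm in diameter, 12 mm thick, and an open bore of 35 mm all the way through (4 mm wider than a spigot; rim at the top 49 mm across). Origin at the centre of its underside, z up along the tube; about 0.16 kg
- clean2: short clean steel funnel, standing upright on the bench in front of the manifold (absent in some starts): straight tube 46 mm in diameter outside, 85 mm tall, with a foot flange 62 mm in diameter, 12 mm thick, and an open bore of 35 mm all the way through (4 mm wider than a spigot; rim at the top 49 mm across). Origin at the centre of its underside, z up along the tube; about 0.16 kg
- clean3: short clean steel funnel, standing upright on the bench in front of the manifold (absent in some starts): straight tube 46 mm in diameter outside, 85 mm tall, with a foot flange 62 mm in diameter, 12 mm thick, and an open bore of 35 mm all the way through (4 mm wider than a spigot; rim at the top 49 mm across). Origin at the centre of its underside, z up along the tube; about 0.16 kg
- oil_bottle: blue plastic oil bottle, 48 mm wide, 110 mm tall, standing by itself; a bystander, not to be disturbed. Origin at the centre of its underside
- slide_box: flat black slide box, 75 x 100 x 30 mm; a bystander, not to be disturbed. Origin at the centre of its underside
- dish: flat glass dish, 90 mm across, 16 mm tall; a bystander, not to be disturbed. Origin at the centre of its underside
Things that resemble listed ones, but are neither listed nor needed, are in the scene too. Leave any green or orange look-alike of the clean1 alone.

How it is judged:
By the outcome, as a careful person would: the job done as asked, in the order asked, and still so for the second after the job is handed in, with the robot touching nothing.
Of used0, used1, used2, used3 only 1 to 2 are there at a start; the rules pass over those that are not, and their reading is None.
Of clean0, clean1, clean2, clean3 only 3 to 4 are there at a start; the rules pass over those that are not, and their reading is None.
At some moment in a run one of clean0, clean1, clean2, clean3 may be knocked a few centimetres aside while the robot is not near it.
It also fails if it takes over 210 s, if anything falls off the work surface, if the arm or the gripper's body presses on something with over 40 N, if the wrist force passes 120 N, or if a joint passes its speed limit or range.

## Working session

There is one attempt and no reset: what is moved stays moved. The work goes in short steps, Python scripts to look and compute and a shell command to move; the robot and the scene stay as the last step left them, time stands still between calls to the robot, and variables do not carry over. Pictures are saved under pics/ and viewed, and the job is handed in when it is done.

```bash
ls; mkdir -p pics
python3 - <<'E'
from station import ctrl, imaging
import cv2
print(ctrl.get_obs(), ctrl.finger_overhang)
for n in ("side","top"):
    c=imaging.camera(n); cv2.imwrite(f"pics/{n}0.png",c["image"][:,:,::-1]); print(n,c["mtx"],c["rvec"],c["tvec"])
E
```

```text
pics
{'time_s': 0.0, 'qpos': array([-1.17663741e+00,  3.00474456e-01,  1.52156724e+00, -5.85084246e-06,
        1.32070875e+00, -6.65714583e-02]), 'joint_vel': array([ 0.0002554 , -0.00156536, -0.00062877,  0.00010005, -0.00081625,
        0.00101932]), 'tau': array([-1.58971841e-03, -5.31820536e+01, -3.52741778e+01,  7.07572815e-02,
        2.44566542e-02, -1.04012508e-04]), 'ee_pos': array([ 0.2444851 , -0.49250863,  0.30209028]), 'eef_rot': array([-3.14043705e+00, -7.13644301e-05,  4.60731780e-01]), 'force': array([ 0.23411698, -0.4129445 ,  0.64056968]), 'moment': array([-0.01252088, -0.00237696, -0.00390547]), 'grip_width': 0.09427632338127541} 0.0972
side [[413.48798106   0.         319.53737596]
 [  0.         413.48798106 201.20121793]
 [  0.           0.           1.        ]] [ 0.59595271 -2.45555772  1.38637137] [0.47990726 0.16182789 1.15274771]
top [[466.31401289   0.         327.08359983]
 [  0.         466.31401289 208.88861956]
 [  0.           0.           1.        ]] [ 2.18812451 -2.18641137  0.10435569] [0.04092046 0.52731728 1.2710336 ]
```

View pics/side0.png

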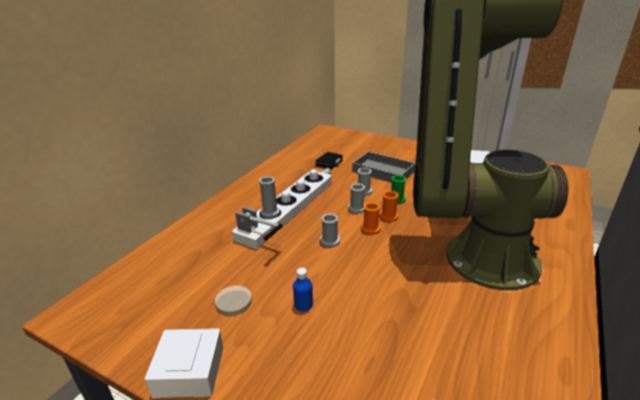

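View pics/top0.png

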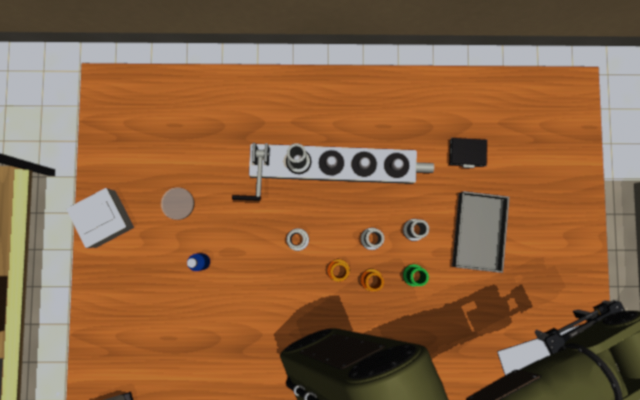

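The scene holds one used funnel (port 3, top px ~297,155) and three clean ones (top ~297,240; 372,238; 416,230). Two orange and one green look-alike should be left alone. I'll enlarge to measure.

```bash
cat > h.py <<'E'
import numpy as np, cv2
from station import ctrl, imaging
def cam(n): 
    c=imaging.camera(n); c["R"]=cv2.Rodrigues(np.array(c["rvec"],float))[0]; c["t"]=np.array(c["tvec"],float).reshape(3); return c
def w(c,u,v,z):
    d=c["R"].T@np.linalg.inv(c["mtx"])@np.array([u,v,1.]); o=-c["R"].T@c["t"]
    return o+d*(z-o[2])/d[2]
def p(c,X):
    return cv2.projectPoints(np.array(X,float).reshape(-1,1,3),c["R"],c["t"],c["mtx"],None)[0].reshape(-1,2)
def crop(c,u0,v0,u1,v1,s,name):
    im=cv2.resize(c["image"][v0:v1,u0:u1],None,fx=s,fy=s,interpolation=cv2.INTER_CUBIC)[:,:,::-1].copy()
    for u in range((u0+9)//10*10,u1,10):
        cv2.line(im,((u-u0)*s,0),((u-u0)*s,5 if u%50 else 14),(0,0,255),1)
        if u%50==0: cv2.putText(im,str(u),((u-u0)*s,25),0,.4,(0,0,255))
    for v in range((v0+9)//10*10,v1,10):
        cv2.line(im,(0,(v-v0)*s),(5 if v%50 else 14,(v-v0)*s),(0,0,255),1)
        if v%50==0: cv2.putText(im,str(v),(16,(v-v0)*s),0,.4,(0,0,255))
    cv2.imwrite("pics/"+name,im)
E
python3 - <<'E'
from h import *
c=cam("top"); crop(c,225,135,425,215,4,"a1.png"); crop(c,270,210,520,290,3,"a2.png"); print(-c["R"].T@c["t"])
c=cam("side"); crop(c,220,150,420,260,4,"a3.png");print(-c["R"].T@c["t"])
E
```

```text
[0.4232346  0.0603265  1.30862432]
[-0.01780179  1.01876215  0.7396846 ]
```

View pics/a1.png

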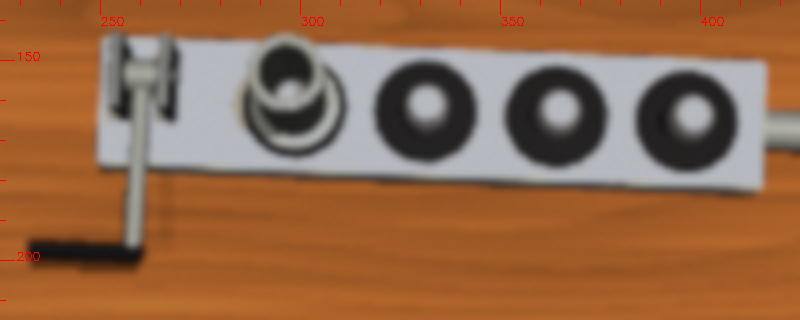

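View pics/a2.png

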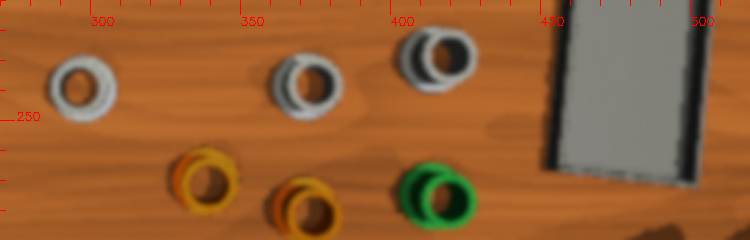

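View pics/a3.png

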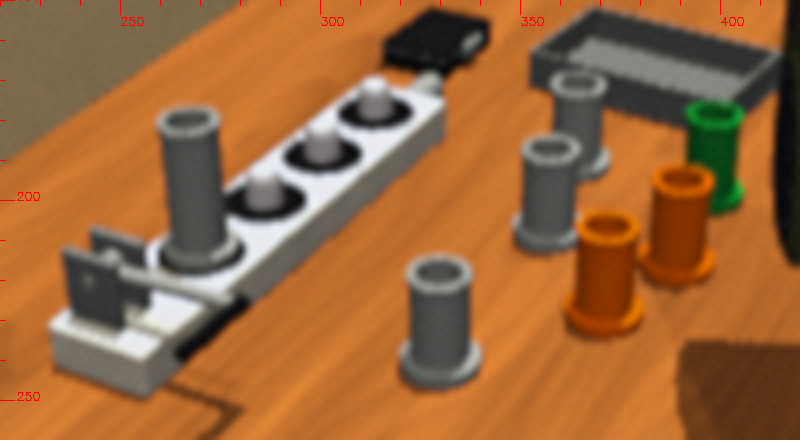

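```bash
cat > fit.py <<'E'
from h import *
from scipy.optimize import least_squares
ct,cs=cam("top"),cam("side")
def a(s,o,x,y): return np.array([(x+.5)/s-.5+o[0],(y+.5)/s-.5+o[1]])
T1=lambda x,y:a(4,(225,135),x,y); T2=lambda x,y:a(3,(270,210),x,y); S=lambda x,y:a(4,(220,150),x,y)
M=[(-.045,.270,.04,T1(98,38)) , (-.045,.270,.04,T1(97,163))]
obs=[(ct,[.045,.27,.04],T1(101,37)),(ct,[-.045,.27,.04],T1(97,163)),(ct,[.045,-.19,.04],T1(766,62)),(ct,[-.045,-.19,.04],T1(763,188)),
(ct,[0,.045,.07],T1(427,103)),(ct,[0,-.045,.07],T1(560,108)),(ct,[0,-.135,.07],T1(692,114)),
(ct,[0,.045,.04],T1(426,111)),(ct,[0,-.045,.04],T1(556,117)),(ct,[0,-.135,.04],T1(687,121)),
(cs,[0,-.135,.04],S(375,110)),(cs,[0,-.045,.04],S(322,154)),(cs,[0,.045,.04],S(264,199)),
(ct,[0,.135,.16],T1(287,73)),(cs,[0,.135,.16],S(188,121))]
def W(q,L): c,s=np.cos(q[2]),np.sin(q[2]); return [q[0]+c*L[0]-s*L[1],q[1]+s*L[0]+c*L[1],L[2]]
f=lambda q:np.concatenate([p(c,W(q,L))[0]-m for c,L,m in obs])
r=least_squares(f,[.6,.0,0],loss="soft_l1")
if __name__=="__main__":
    print(r.x); print(f(r.x).reshape(-1,2).round(1).tolist())
    for i,y in enumerate([-.135,-.045,.045,.135]): print("port",i,np.round(W(r.x,[0,y,.04]),4))
    print("pivot-ish, grip", )
    for n,tp,sp in (("A",T2(84,88),S(438,272)),("B",T2(315,85),S(551,150)),("C",T2(449,56),S(578,84))):
        g=lambda X:np.concatenate([p(ct,[*X,.085])[0]-tp,p(cs,[*X,.085])[0]-sp])
        q=least_squares(g,[.4,0]); print(n,q.x.round(4),q.fun.round(1),w(ct,*tp,.085)[:2].round(4),w(cs,*sp,.085)[:2].round(4))
    print("used",w(ct,*T1(287,73),.16)[:2],w(cs,*S(188,121),.16)[:2])
    for P in ((30,251),(140,253)): print("handle",w(ct,*T1(*P),.078))
    for P in ((204,300),(244,297)): print("handle side",w(cs,*S(*P),.078))
    crop(ct,440,180,520,285,5,"b1.png")
E
python3 fit.py
```

```text
[ 0.65220411 -0.01412136 -0.03411937]
[[0.0, -0.5], [-0.5, 0.4], [0.3, -0.6], [0.5, 0.2], [-0.1, 0.2], [0.1, 0.1], [0.4, -0.1], [-0.1, 0.2], [0.0, -0.1], [-0.1, 0.1], [0.0, 0.7], [0.1, 0.2], [0.2, 0.6], [-0.3, -0.3], [0.0, -0.6]]
port 0 [ 0.6476 -0.149   0.04  ]
port 1 [ 0.6507 -0.0591  0.04  ]
port 2 [0.6537 0.0309 0.04  ]
port 3 [0.6568 0.1208 0.04  ]
pivot-ish, grip
A [0.4438 0.1208] [-0.6 -0.3  0.6 -0.8] [0.443  0.1192] [0.4435 0.1252]
B [ 0.4452 -0.0821] [-0.2  0.2 -0.1 -0.7] [ 0.4457 -0.0826] [ 0.4431 -0.0781]
C [ 0.4708 -0.2004] [-0.1  0.1 -0.1 -0.3] [ 0.4711 -0.2005] [ 0.4697 -0.1985]
used [0.656056   0.11998341] [0.65461889 0.12415012]
handle [0.55288482 0.29339532 0.078     ]
handle [0.55168114 0.2207837  0.078     ]
handle side [0.58265636 0.22210378 0.078     ]
handle side [0.55884258 0.20616315 0.078     ]
```

View pics/b1.png

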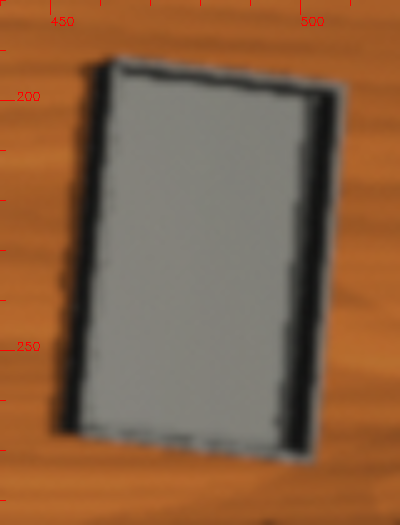

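```bash
cat > d.py <<'E'
import sys,numpy as np
from station import ctrl
from scipy.spatial.transform import Rotation as Ro
def show(goal=None,yaw=1.537):
    o=ctrl.get_obs(); R=Ro.from_euler("xyz",o["eef_rot"]); 
    print("t",round(o["time_s"],2),"tcp",o["ee_pos"].round(4),"rpy",o["eef_rot"].round(4),"F",o["force"].round(1),"w",round(o["grip_width"],4))
    if goal is not None:
        d=R.inv().apply(np.array(goal)-o["ee_pos"])
        dr=(R.inv()*Ro.from_euler("xyz",[np.pi,0,yaw])).as_rotvec()
        print("shift units",(d/.12).round(3),"turn units",(np.degrees(dr)/30).round(3))
if __name__=="__main__":
    g=[float(x) for x in sys.argv[1:4]]; show(g or None)   # goal is the TCP
E
python3 - <<'E'
from fit import *
q=r.x
t=[a(5,(440,180),*P) for P in ((112,58),(345,86),(313,461),(80,435))]
c=[w(ct,*x,.04) for x in t]; print(np.round(c,4), np.mean(c,0))
print("pivot",w(ct,*T1(141,72),.078))
for n,P in (("or1",(208,181)),("or2",(314,214)),("green",(448,198))): print(n,w(ct,*T2(*P),.085))
def inv(X): d=np.array(X[:2])-q[:2]; c,s=np.cos(q[2]),np.sin(q[2]); return [c*d[0]+s*d[1],-s*d[0]+c*d[1]]
print("handle ends in manifold frame",inv([.5529,.2934]),inv([.5517,.2208]), "pivot", inv(w(ct,*T1(141,72),.078)))
E
python3 -m pendant '[[0,0,0,0,0,-0.2285,-1],[0,0,0,0,0,-0.2285,-1],[0,0,0,0,0,-0.2285,-1],[0,0,0,0,0,-0.2285,-1],[0,0,0,0,0,-0.2285,-1],[0,0,0,0,0,-0.2285,-1],[0,0,0,0,0,-0.2285,-1],[0,0,0,0,0,-0.2285,-1],[0,0,0,0,0,-0.2285,-1],[0,0,0,0,0,0,-1]]'
python3 d.py .552 .267 .30
```

```text
[[ 0.5751 -0.3294  0.04  ]
 [ 0.5598 -0.4578  0.04  ]
 [ 0.355  -0.4339  0.04  ]
 [ 0.3691 -0.3072  0.04  ]] [ 0.46475086 -0.38210445  0.04      ]
pivot [0.67304311 0.22155179 0.078     ]
or1 [0.3623621  0.01118734 0.085     ]
or2 [ 0.33387292 -0.08082058  0.085     ]
green [ 0.34756357 -0.19770967  0.085     ]
handle ends in manifold frame [np.float64(-0.10973671663697888), np.float64(0.3039548392443634)] [np.float64(-0.10845943231226537), np.float64(0.23135615781863886)] pivot [np.float64(0.012787413941906205), np.float64(0.23624685650135355)]
time_s: 1.23
ee_pos: [0.2445, -0.4926, 0.3026]
eef_rot: [-3.142, -0.0, 1.543]
force: [-1.1, 0.9, -0.8]
grip_width: 0.0938
t 1.23 tcp [ 0.2445 -0.4926  0.3026] rpy [-3.1416 -0.      1.5434] F [-1.1  0.9 -0.8] w 0.0938
shift units [6.398 2.388 0.022] turn units [-0.    -0.     0.012]
```

```bash
python3 -m pendant '[[0.32,0.119,0,0,0,0,0],[0.32,0.119,0,0,0,0,0],[0.32,0.119,0,0,0,0,0],[0.32,0.119,0,0,0,0,0],[0.32,0.119,0,0,0,0,0],[0.32,0.119,0,0,0,0,0],[0.32,0.119,0,0,0,0,0],[0.32,0.119,0,0,0,0,0],[0.32,0.119,0,0,0,0,0],[0.32,0.119,0,0,0,0,0]]'
python3 -m pendant '[[0.32,0.119,0,0,0,0,0],[0.32,0.119,0,0,0,0,0],[0.32,0.119,0,0,0,0,0],[0.32,0.119,0,0,0,0,0],[0.32,0.119,0,0,0,0,0],[0.32,0.119,0,0,0,0,0],[0.32,0.119,0,0,0,0,0],[0.32,0.119,0,0,0,0,0],[0.32,0.119,0,0,0,0,0],[0.32,0.119,0,0,0,0,0]]'
python3 -m pendant '[[0,0,0,0,0,0.012,0],[0,0,0,0,0,0,0]]'
python3 d.py .553 .2675 .206
python3 - <<'E'
from h import *
c=cam("top"); crop(c,200,130,360,250,4,"c1.png"); c=cam("side"); crop(c,200,130,360,250,4,"c2.png")
E
```

```text
time_s: 2.07
ee_pos: [0.4002, -0.1116, 0.303]
eef_rot: [3.141, 0.0, 1.533]
force: [0.8, 0.2, -0.2]
grip_width: 0.047
time_s: 2.9
ee_pos: [0.5558, 0.2676, 0.3026]
eef_rot: [3.141, -0.0, 1.533]
force: [1.1, -0.5, 0.7]
grip_width: 0.0472
time_s: 3.07
ee_pos: [0.5555, 0.2669, 0.3014]
eef_rot: [-3.14, 0.001, 1.529]
force: [-0.0, -0.8, -0.2]
grip_width: 0.0473
t 3.07 tcp [0.5555 0.2669 0.3014] rpy [-3.1401e+00  7.0000e-04  1.5295e+00] F [-0.  -0.8 -0.2] w 0.0473
shift units [ 0.005 -0.02   0.795] turn units [-0.003  0.001 -0.014]
```

View pics/c2.png

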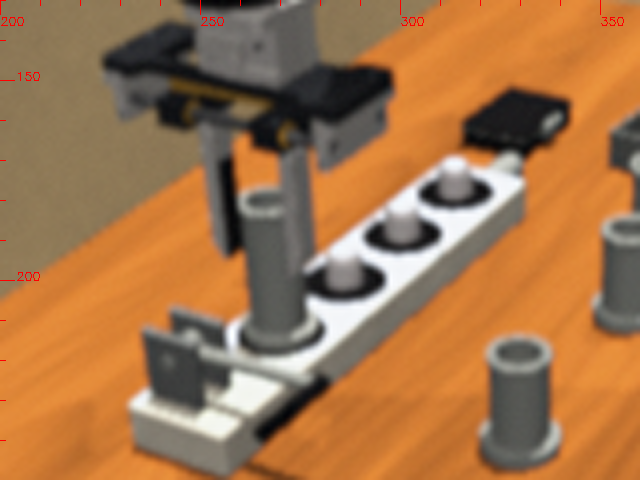

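Run:
```python
from h import *
for n in ("top","side"):
    c=cam(n); print(n,p(c,[[.5555+.03,.267,.204],[.5555-.03,.267,.204],[.5555,.267,.204],[.553,.2675,.078]]).round(1).tolist())
```

```text
top [[233.5, 178.2], [233.1, 203.3], [233.3, 190.7], [241.9, 197.3]]
side [[256.2, 193.3], [275.3, 198.3], [265.6, 195.7], [270.4, 235.6]]
```

View pics/c1.png

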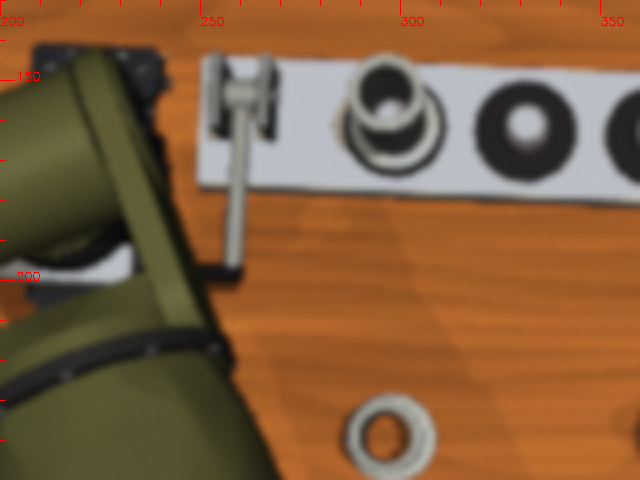

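```bash
python3 -m pendant '[[0.005,-0.02,0.2,0,0,-0.014,0],[0,0,0.2,0,0,0,0],[0,0,0.2,0,0,0,0],[0,0,0,0,0,0,0],[0,0,0,0,0,0,0]]'; python3 d.py .553 .2675 .156
python3 - <<'E'
from h import *
c=cam("side"); crop(c,200,150,330,270,5,"c3.png")
E
```

```text
time_s: 3.68
ee_pos: [0.5531, 0.2653, 0.2309]
eef_rot: [-3.141, 0.0, 1.537]
force: [1.4, -0.3, 0.5]
grip_width: 0.0466
t 3.68 tcp [0.5531 0.2653 0.2309] rpy [-3.1406e+00  5.0000e-04  1.5370e+00] F [ 1.4 -0.3  0.5] w 0.0466
shift units [ 0.018 -0.     0.624] turn units [-0.002  0.001  0.   ]
```

View pics/c3.png

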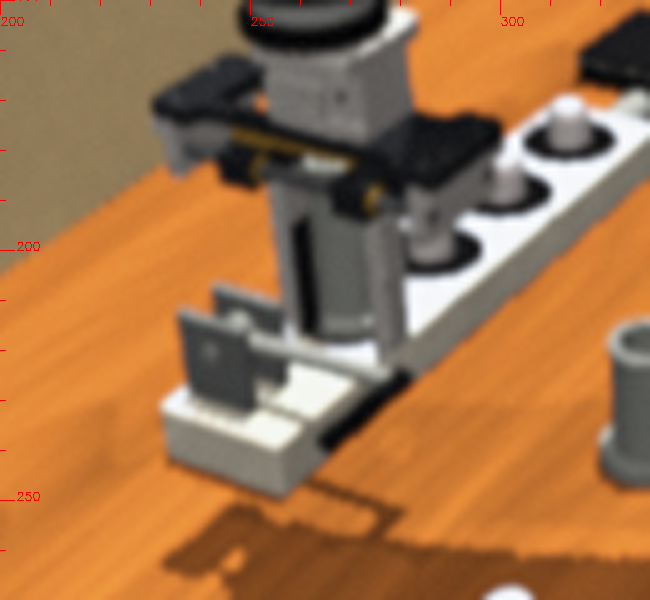

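Fingers straddle the handle line (handle px ~265–281, 225–238). I'll go down and grip.

```bash
python3 -m pendant '[[0.018,0,0.2,0,0,0,0],[0,0,0.2,0,0,0,0],[0,0,0.2,0,0,0,0],[0,0,0.02,0,0,0,0],[0,0,0,0,0,0,0],[0,0,0,0,0,0,1],[0,0,0,0,0,0,1],[0,0,0,0,0,0,1],[0,0,0,0,0,0,1],[0,0,0,0,0,0,1]]' 15; python3 d.py .553 .2675 .156
python3 - <<'E'
from h import *
c=cam("side"); crop(c,200,150,330,270,5,"c4.png")
E
```

```text
time_s: 4.57
ee_pos: [0.5534, 0.2684, 0.157]
eef_rot: [3.141, -0.0, 1.539]
force: [-0.2, -0.1, 0.5]
grip_width: 0.017
t 4.57 tcp [0.5534 0.2684 0.157 ] rpy [ 3.1407e+00 -4.0000e-04  1.5386e+00] F [-0.2 -0.1  0.5] w 0.017
shift units [-0.007 -0.003  0.008] turn units [ 0.002 -0.001  0.003]
```

View pics/c4.png

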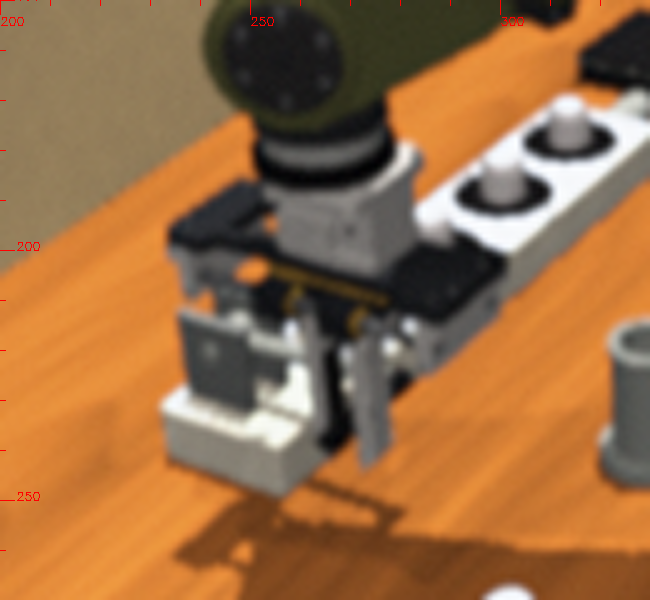

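```bash
python3 -m pendant '[[0,0,0,0,0,0,1],[0,0,0,0,0,0,1],[0,0.011,-0.149,0,0,0,1],[0,0.034,-0.147,0,0,0,1],[0,0.055,-0.139,0,0,0,1],[0,0.075,-0.130,0,0,0,1],[0,0.093,-0.117,0,0,0,1],[0,0,0,0,0,0,1]]'; python3 d.py
```

```text
time_s: 5.28
ee_pos: [0.5879, 0.2664, 0.2395]
eef_rot: [3.137, -0.0, 1.537]
force: [7.2, -3.1, -5.8]
grip_width: 0.0134
t 5.28 tcp [0.5879 0.2664 0.2395] rpy [ 3.1367e+00 -3.0000e-04  1.5372e+00] F [ 7.2 -3.1 -5.8] w 0.0134
```

```bash
python3 -m pendant '[[0,0.11,-0.101,0,0,0,1],[0,0.124,-0.084,0,0,0,1],[0,0.03,-0.015,0,0,0,1],[0,0,0,0,0,0,1],[0,0,0,0,0,0,1]]'; python3 d.py
python3 - <<'E'
from h import *
c=cam("side"); crop(c,200,130,330,250,5,"c5.png")
E
```

```text
time_s: 5.7
ee_pos: [0.6146, 0.2662, 0.2612]
eef_rot: [-3.131, 0.003, 1.539]
force: [-30.2, -6.6, 7.3]
grip_width: 0.0149
t 5.7 tcp [0.6146 0.2662 0.2612] rpy [-3.1314e+00  2.8000e-03  1.5392e+00] F [-30.2  -6.6   7.3] w 0.0149
```

View pics/c5.png

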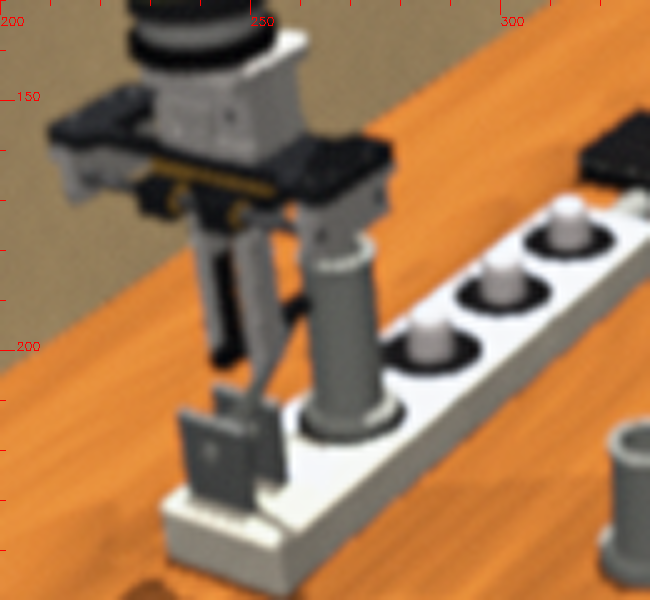

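```bash
python3 -m pendant '[[0,0,0,0,0,0,0.2],[0,0,0,0,0,0,0.2],[0,-0.02,0,0,0,0,0.2],[0,0,-0.1,0,0,0,0.2],[0,0,-0.3,0,0,0,0.2],[0,0,-0.3,0,0,0,0.2],[0,0,0,0,0,0,0.2],[0,0,0,0,0,0,0.2]]'; python3 d.py .6568 .1208 .33
python3 - <<'E'
from h import *
c=cam("side"); crop(c,200,110,420,270,3,"c6.png")
c=cam("top"); crop(c,200,120,460,300,3,"c7.png")
E
```

```text
time_s: 6.42
ee_pos: [0.6148, 0.2664, 0.3495]
eef_rot: [3.137, -0.002, 1.539]
force: [-0.7, 0.4, -0.3]
grip_width: 0.0376
t 6.42 tcp [0.6148 0.2664 0.3495] rpy [ 3.1367e+00 -2.1000e-03  1.5386e+00] F [-0.7  0.4 -0.3] w 0.0376
shift units [-1.202  0.388  0.162] turn units [ 0.009 -0.004  0.003]
```

View pics/c6.png

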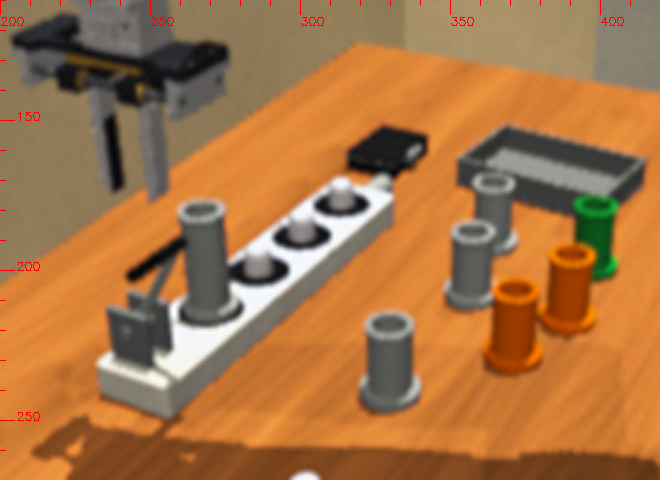

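View pics/c7.png

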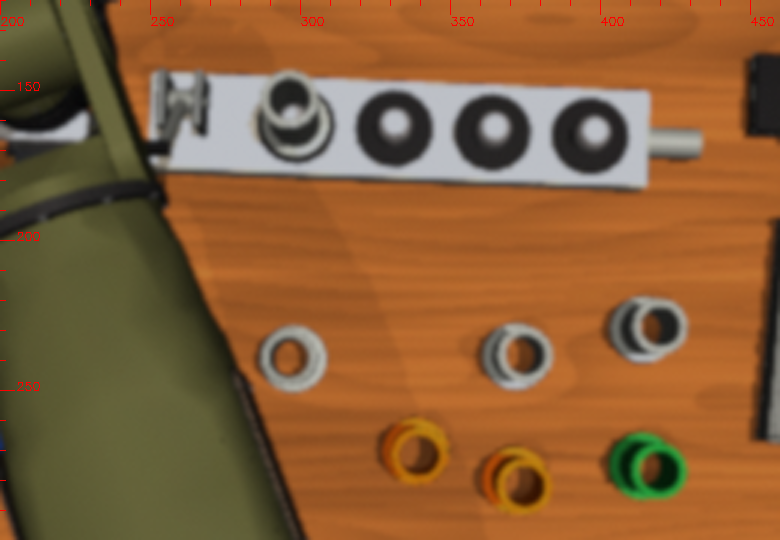

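```bash
python3 -m pendant '[[-0.3,0.096,0.04,0,0,0,-0.6],[-0.3,0.096,0.04,0,0,0,-0.6],[-0.3,0.096,0.04,0,0,0,-0.6],[-0.3,0.096,0.04,0,0,0,-0.6],[0,0,0,0,0,0,-0.6],[0,0,0,0,0,0,-0.6],[0,0,0,0,0,0,-0.6]]'; python3 d.py .6565 .1205 .213
```

```text
time_s: 7.1
ee_pos: [0.6558, 0.1214, 0.3262]
eef_rot: [-3.14, -0.0, 1.539]
force: [0.0, -0.3, 1.0]
grip_width: 0.075
t 7.1 tcp [0.6558 0.1214 0.3262] rpy [-3.1403 -0.      1.5385] F [ 0.  -0.3  1. ] w 0.075
shift units [-0.007  0.007  0.943] turn units [-0.003 -0.     0.003]
```

```bash
python3 -m pendant '[[0,0.006,0.3,0,0,0,-0.6],[0,0,0.3,0,0,0,-0.6],[0,0,0.2,0,0,0,-0.6],[0,0,0.14,0,0,0,-0.6],[0,0,0,0,0,0,-0.6],[0,0,0,0,0,0,0.4],[0,0,0,0,0,0,0.4],[0,0,0,0,0,0,0.4],[0,0,0,0,0,0,0.4],[0,0,0,0,0,0,0.4]]' 20; python3 d.py
python3 - <<'E'
from h import *
c=cam("side"); crop(c,200,130,360,250,4,"e1.png")
E
```

```text
time_s: 7.93
ee_pos: [0.6569, 0.121, 0.2151]
eef_rot: [3.14, -0.0, 1.539]
force: [-1.8, -0.0, 9.1]
grip_width: 0.0457
t 7.93 tcp [0.6569 0.121  0.2151] rpy [ 3.1402e+00 -3.0000e-04  1.5387e+00] F [-1.8 -0.   9.1] w 0.0457
```

View pics/e1.png

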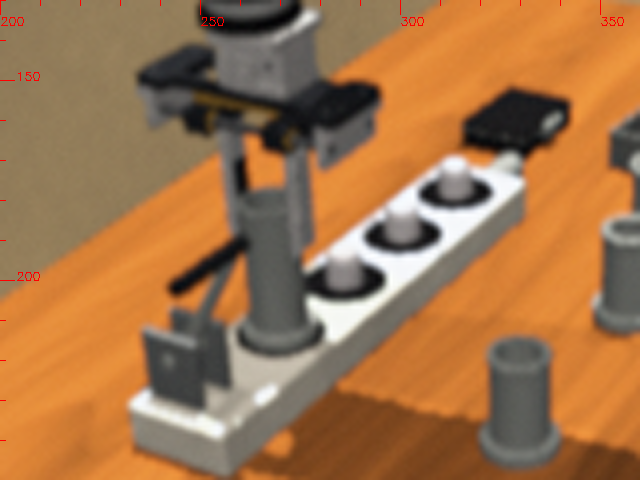

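```bash
python3 -m pendant '[[0,0,0,0,0,0,0.4],[0,0,-0.1,0,0,0,0.4],[0,0,-0.2,0,0,0,0.4],[0,0,-0.25,0,0,0,0.4],[0,0,-0.25,0,0,0,0.4],[0,0,-0.2,0,0,0,0.4],[0,0,0,0,0,0,0.4]]'; python3 d.py .4648 -.3821 .335
python3 - <<'E'
from h import *
c=cam("side"); crop(c,200,80,400,240,3,"e2.png")
E
```

```text
time_s: 8.57
ee_pos: [0.6572, 0.1209, 0.3406]
eef_rot: [3.133, -0.001, 1.539]
force: [0.5, -0.1, -1.6]
grip_width: 0.0455
t 8.57 tcp [0.6572 0.1209 0.3406] rpy [ 3.1334e+00 -1.3000e-03  1.5386e+00] F [ 0.5 -0.1 -1.6] w 0.0455
shift units [-4.241 -1.468  0.029] turn units [ 0.016 -0.002  0.003]
```

View pics/e2.png

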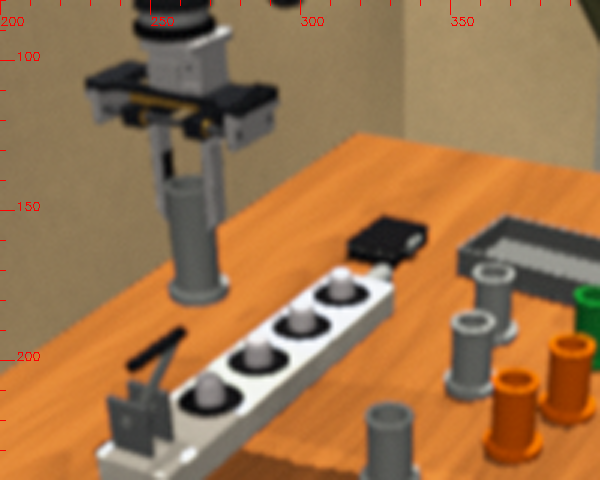

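```bash
python3 -m pendant '[[-0.283,-0.098,0,0,0,0,0.4],[-0.283,-0.098,0,0,0,0,0.4],[-0.283,-0.098,0,0,0,0,0.4],[-0.283,-0.098,0,0,0,0,0.4],[-0.283,-0.098,0,0,0,0,0.4],[-0.283,-0.098,0,0,0,0,0.4],[-0.283,-0.098,0,0,0,0,0.4],[-0.283,-0.098,0,0,0,0,0.4]]'; python3 -m pendant '[[-0.283,-0.098,0,0,0,0,0.4],[-0.283,-0.098,0,0,0,0,0.4],[-0.283,-0.098,0,0,0,0,0.4],[-0.283,-0.098,0,0,0,0,0.4],[-0.283,-0.098,0,0,0,0,0.4],[-0.283,-0.098,0,0,0,0,0.4],[-0.283,-0.098,0,0,0,0,0.4],[0,0,0,0,0,0,0.4],[0,0,0,0,0,0,0.4]]'; python3 d.py .4648 -.3821 .185;python3 - <<'E'
from h import *
c=cam("side"); crop(c,280,80,460,220,4,"e3.png")
c=cam("top"); crop(c,400,130,560,290,3,"e4.png")
E
```

```text
time_s: 9.28
ee_pos: [0.5527, -0.149, 0.3325]
eef_rot: [-3.139, -0.001, 1.539]
force: [0.4, -0.0, -3.0]
grip_width: 0.0456
time_s: 10.03
ee_pos: [0.463, -0.3837, 0.3321]
eef_rot: [-3.139, -0.002, 1.536]
force: [0.7, -0.3, -2.0]
grip_width: 0.0451
t 10.03 tcp [ 0.463  -0.3837  0.3321] rpy [-3.1393e+00 -2.0000e-03  1.5359e+00] F [ 0.7 -0.3 -2. ] w 0.0451
shift units [0.012 0.017 1.226] turn units [-0.004 -0.004 -0.002]
```

View pics/e3.png

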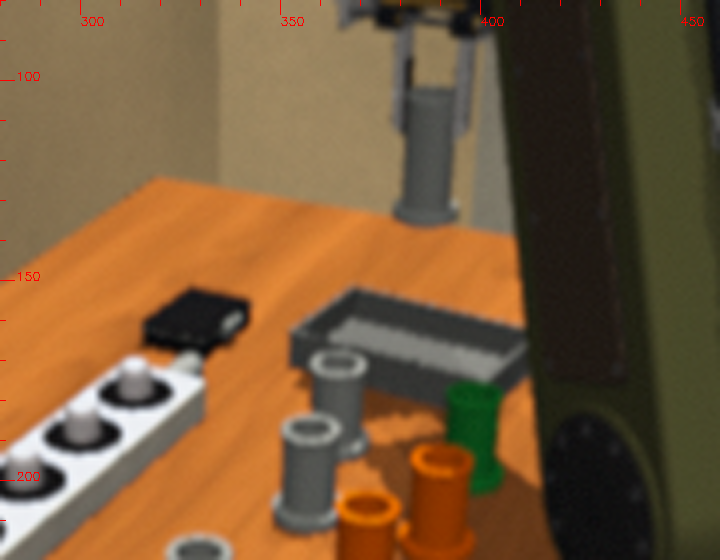

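View pics/e4.png

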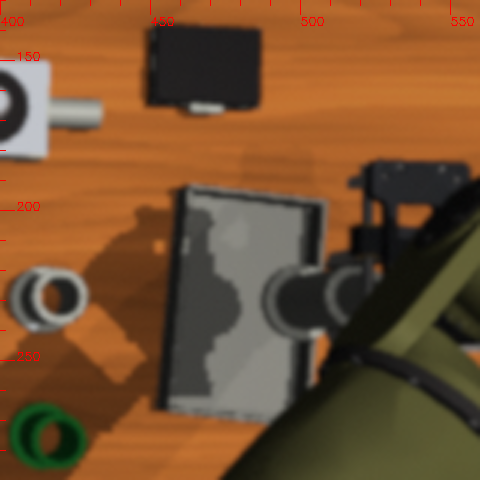

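```bash
python3 -m pendant '[[0.012,0.017,0.3,0,0,0,0.4],[0,0,0.3,0,0,0,0.4],[0,0,0.3,0,0,0,0.4],[0,0,0.2,0,0,0,0.4],[0,0,0.06,0,0,0,0.4],[0,0,0.03,0,0,0,0.4],[0,0,0.03,0,0,0,0.4],[0,0,0,0,0,0,0.4],[0,0,0,0,0,0,0.4]]'; python3 d.py .4648 -.3821 .180;python3 - <<'E'
from h import *
c=cam("side"); crop(c,280,80,460,220,4,"e5.png")
E
```

```text
time_s: 10.88
ee_pos: [0.4666, -0.3813, 0.1892]
eef_rot: [3.14, 0.001, 1.539]
force: [-0.4, -0.0, -2.3]
grip_width: 0.0458
t 10.88 tcp [ 0.4666 -0.3813  0.1892] rpy [3.1399e+00 1.4000e-03 1.5389e+00] F [-0.4 -0.  -2.3] w 0.0458
shift units [-0.007 -0.015  0.076] turn units [0.003 0.003 0.004]
```

View pics/e5.png

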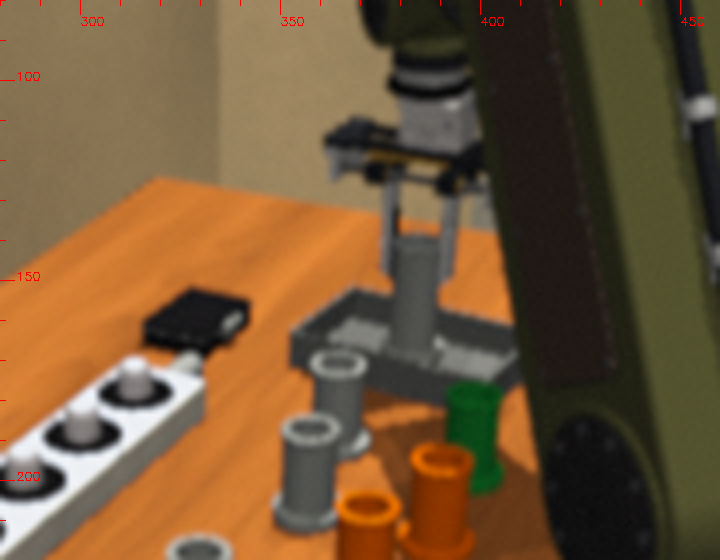

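```bash
python3 -m pendant '[[0,0,0.02,0,0,0,0.4],[0,0,0.02,0,0,0,0.4],[0,0,0.02,0,0,0,0.4],[0,0,0.01,0,0,0,0.4],[0,0,0,0,0,0,0.4],[0,0,0,0,0,0,0.4]]'
```

```text
time_s: 11.43
ee_pos: [0.4661, -0.3813, 0.1801]
eef_rot: [3.141, 0.001, 1.539]
force: [-3.5, 2.3, 6.8]
grip_width: 0.046
```

```bash
python3 -m pendant '[[0,0,0,0,0,0,-0.2],[0,0,0,0,0,0,-0.6],[0,0,0,0,0,0,-0.6],[0,0,0,0,0,0,-0.6],[0,0,0,0,0,0,-0.6]]';python3 -m pendant '[[0,0,-0.2,0,0,0,-0.6],[0,0,-0.3,0,0,0,-0.6],[0,0,-0.3,0,0,0,-0.6],[0,0,-0.3,0,0,0,-0.6],[0,0,0,0,0,0,-0.6]]'; python3 d.py .4708 -.2004 .30
python3 - <<'E'
from h import *
c=cam("side"); crop(c,220,130,420,260,4,"f1.png")
c=cam("top"); crop(c,270,130,530,300,3,"f2.png")
E
```

```text
time_s: 11.85
ee_pos: [0.4662, -0.3812, 0.1792]
eef_rot: [-3.142, -0.0, 1.539]
force: [0.6, 0.2, -0.0]
grip_width: 0.0741
time_s: 12.27
ee_pos: [0.467, -0.3819, 0.3189]
eef_rot: [3.134, 0.007, 1.539]
force: [0.5, -1.0, 0.7]
grip_width: 0.0749
t 12.27 tcp [ 0.467  -0.3819  0.3189] rpy [3.1336 0.0069 1.5387] F [ 0.5 -1.   0.7] w 0.0749
shift units [ 1.514 -0.018  0.147] turn units [0.015 0.013 0.003]
```

View pics/f1.png

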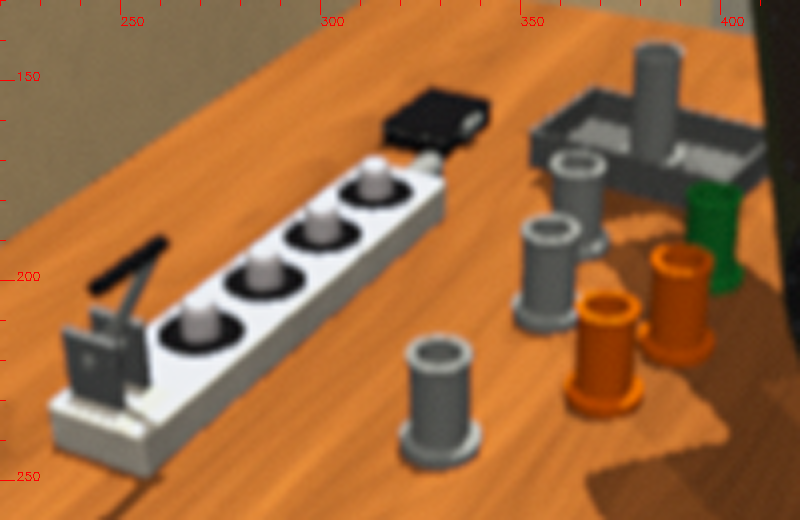

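View pics/f2.png

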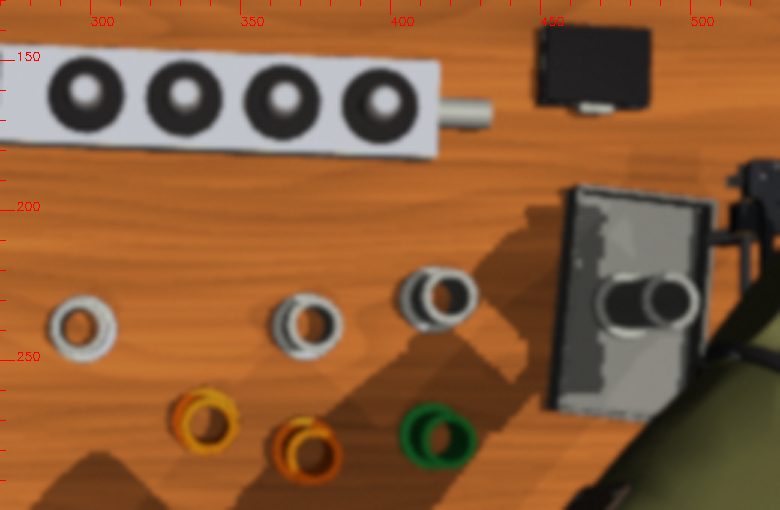

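```bash
python3 -m pendant '[[0.3,-0.004,0.03,0.008,0.006,0,-0.6],[0.3,-0.004,0.03,0.008,0.006,0,-0.6],[0.3,-0.004,0.03,0,0,0,-0.6],[0.3,-0.004,0.03,0,0,0,-0.6],[0.31,0,0.03,0,0,0,-0.6],[0,0,0,0,0,0,-0.6],[0,0,0,0,0,0,-0.6]]'; python3 d.py .471 -.2004 .138
```

```text
time_s: 12.95
ee_pos: [0.4698, -0.1985, 0.2928]
eef_rot: [-3.131, -0.007, 1.541]
force: [0.0, -0.1, 0.7]
grip_width: 0.0754
t 12.95 tcp [ 0.4698 -0.1985  0.2928] rpy [-3.1313 -0.0072  1.5411] F [ 0.  -0.1  0.7] w 0.0754
shift units [-0.025  0.023  1.29 ] turn units [-0.02  -0.014  0.008]
```

```bash
python3 -m pendant '[[-0.012,0.01,0.3,-0.016,-0.012,0.006,-0.6],[0,0,0.3,0,0,0,-0.6],[0,0,0.3,0,0,0,-0.6],[0,0,0.1,0,0,0,-0.6],[0,0,0,0,0,0,-0.6],[0,0,0,0,0,0,-0.6]]'; python3 d.py .471 -.2004 .138
python3 - <<'E'
from h import *
c=cam("side"); crop(c,300,110,440,230,5,"f3.png")
E
```

```text
time_s: 13.45
ee_pos: [0.4706, -0.2019, 0.1735]
eef_rot: [-3.14, -0.001, 1.534]
force: [-0.2, 0.5, 1.4]
grip_width: 0.0752
t 13.45 tcp [ 0.4706 -0.2019  0.1735] rpy [-3.1400e+00 -7.0000e-04  1.5345e+00] F [-0.2  0.5  1.4] w 0.0752
shift units [0.013 0.003 0.296] turn units [-0.003 -0.001 -0.005]
```

View pics/f3.png

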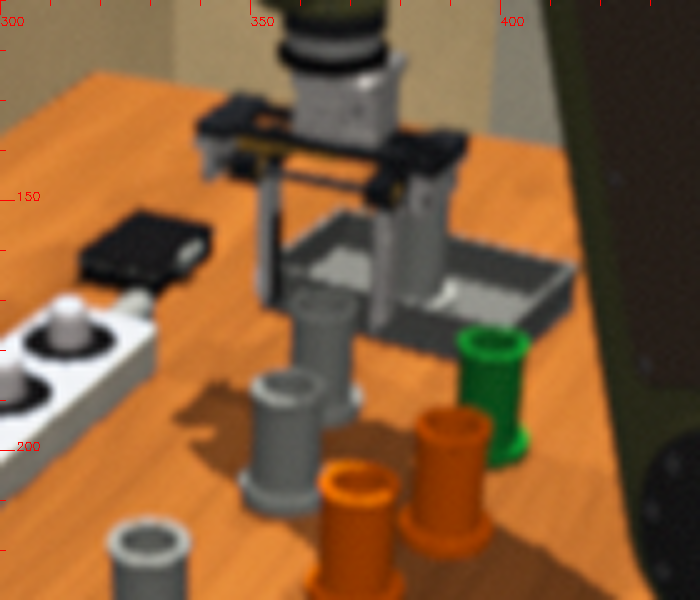

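Fingers straddle clean C. I'll go down and grip it.

```bash
python3 -m pendant '[[0.01,0.003,0.2,0,0,0,-0.6],[0,0,0.095,0,0,0,-0.6],[0,0,0,0,0,0,-0.6],[0,0,0,0,0,0,0.4],[0,0,0,0,0,0,0.4],[0,0,0,0,0,0,0.4],[0,0,0,0,0,0,0.4],[0,0,0,0,0,0,0.4]]' 20; python3 d.py .471 -.2004 .138;python3 -m pendant '[[0,0,0,0,0,0,0.4],[0,0,-0.2,0,0,0,0.4],[0,0,-0.3,0,0,0,0.4],[0,0,-0.3,0,0,0,0.4],[0,0,-0.2,0,0,0,0.4],[0,0,0,0,0,0,0.4],[0,0,0,0,0,0,0.4]]';python3 d.py .6476 -.149 .26
python3 - <<'E'
from h import *
c=cam("side"); crop(c,300,80,440,220,4,"f4.png")
E
```

```text
time_s: 14.17
ee_pos: [0.4714, -0.2001, 0.1393]
eef_rot: [3.141, 0.0, 1.535]
force: [-1.3, -0.4, 2.6]
grip_width: 0.0452
t 14.17 tcp [ 0.4714 -0.2001  0.1393] rpy [3.1408e+00 4.0000e-04 1.5355e+00] F [-1.3 -0.4  2.6] w 0.0452
shift units [-0.003 -0.003  0.01 ] turn units [ 0.001  0.001 -0.003]
time_s: 14.75
ee_pos: [0.4713, -0.2, 0.2592]
eef_rot: [3.14, 0.001, 1.535]
force: [0.2, 0.5, -2.5]
grip_width: 0.045
t 14.75 tcp [ 0.4713 -0.2     0.2592] rpy [3.1400e+00 7.0000e-04 1.5355e+00] F [ 0.2  0.5 -2.5] w 0.045
shift units [ 0.477  1.454 -0.005] turn units [ 0.003  0.001 -0.003]
```

View pics/f4.png

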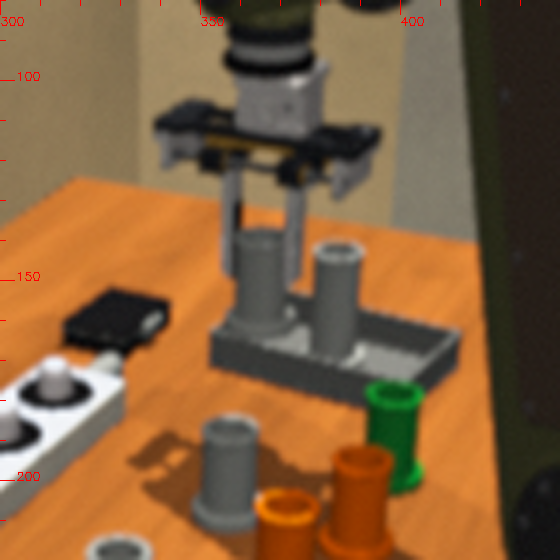

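```bash
python3 -m pendant '[[0.095,0.291,0,0,0,0,0.4],[0.095,0.291,0,0,0,0,0.4],[0.095,0.291,0,0,0,0,0.4],[0.095,0.291,0,0,0,0,0.4],[0.097,0.29,0,0,0,0,0.4],[0,0,0,0,0,0,0.4],[0,0,0,0,0,0,0.4]]';python3 d.py .6476 -.149 .22
python3 - <<'E'
from h import *
c=cam("side"); crop(c,260,90,380,210,5,"g1.png")
c=cam("top"); crop(c,340,120,460,220,5,"g2.png")
E
```

```text
time_s: 15.38
ee_pos: [0.6481, -0.1481, 0.2548]
eef_rot: [-3.137, -0.001, 1.537]
force: [-0.7, -0.8, -3.0]
grip_width: 0.0448
t 15.38 tcp [ 0.6481 -0.1481  0.2548] rpy [-3.1367e+00 -1.2000e-03  1.5370e+00] F [-0.7 -0.8 -3. ] w 0.0448
shift units [-0.008 -0.002  0.29 ] turn units [-0.009 -0.002  0.   ]
```

View pics/g1.png

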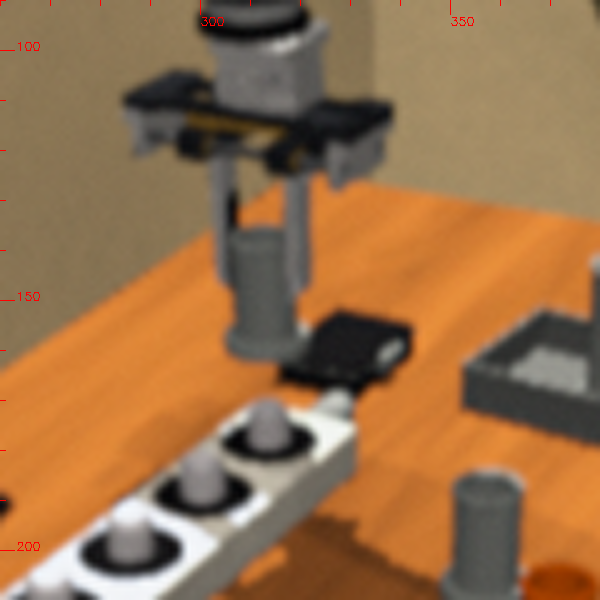

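View pics/g2.png

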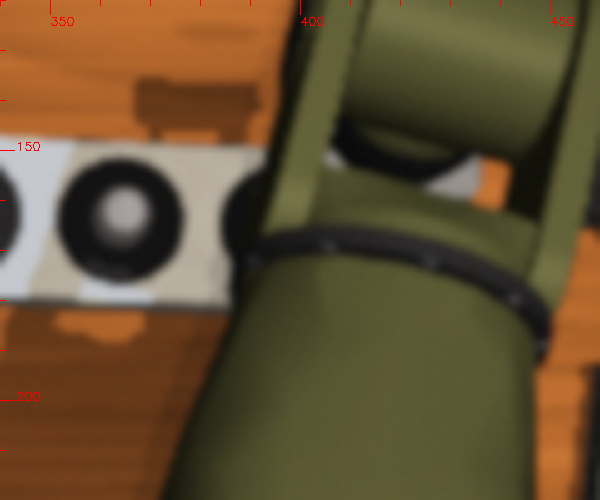

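```bash
python3 -m pendant '[[-0.007,0,0.15,0,0,0,0.4],[0,0,0.15,0,0,0,0.4],[0,0,0.03,0,0,0,0.4],[0,0,0.03,0,0,0,0.4],[0,0,0.03,0,0,0,0.4],[0,0,0,0,0,0,0.4]]';python3 d.py .6476 -.149 .178
python3 - <<'E'
from h import *
c=cam("side"); crop(c,260,90,380,210,5,"g3.png")
E
```

```text
time_s: 15.98
ee_pos: [0.6474, -0.15, 0.2122]
eef_rot: [3.141, 0.0, 1.535]
force: [-0.4, 0.2, -2.3]
grip_width: 0.0448
t 15.98 tcp [ 0.6474 -0.15    0.2122] rpy [3.1413e+00 1.0000e-04 1.5351e+00] F [-0.4  0.2 -2.3] w 0.0448
shift units [0.009 0.001 0.285] turn units [ 0.001  0.    -0.004]
```

View pics/g3.png

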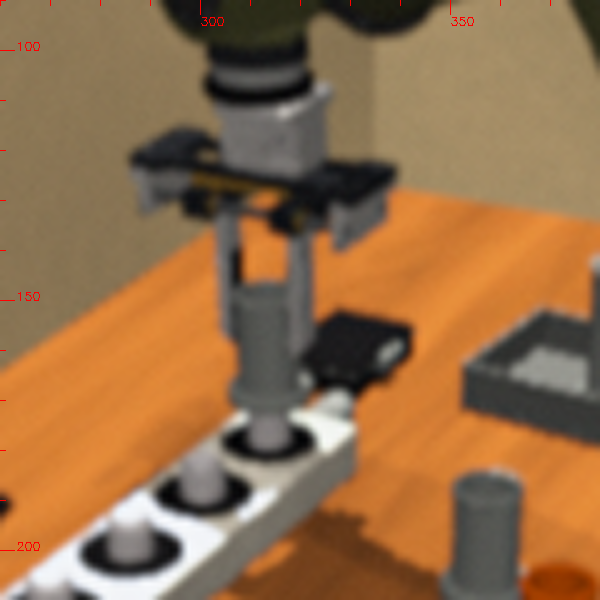

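```bash
python3 -m pendant '[[0.008,0,0.04,0,0,0,0.4],[0,0,0.04,0,0,0,0.4],[0,0,0.04,0,0,0,0.4],[0,0,0.04,0,0,0,0.4],[0,0,0,0,0,0,0.4]]';python3 -m pendant '[[0,0,0.04,0,0,0,0.4],[0,0,0.04,0,0,0,0.4],[0,0,0.04,0,0,0,0.4],[0,0,0.01,0,0,0,0.4],[0,0,0,0,0,0,0.4]]'; python3 d.py .6476 -.149 .178
```

```text
time_s: 16.45
ee_pos: [0.6473, -0.1487, 0.1912]
eef_rot: [-3.14, -0.0, 1.536]
force: [0.2, 0.7, -1.8]
grip_width: 0.0449
time_s: 16.87
ee_pos: [0.6476, -0.1489, 0.1781]
eef_rot: [3.141, 0.0, 1.535]
force: [-5.9, 0.7, 9.6]
grip_width: 0.0448
t 16.87 tcp [ 0.6476 -0.1489  0.1781] rpy [3.1411e+00 3.0000e-04 1.5355e+00] F [-5.9  0.7  9.6] w 0.0448
shift units [-0.001 -0.     0.001] turn units [ 0.001  0.001 -0.003]
```

```bash
python3 -m pendant '[[0,0,0.02,0,0,0,0.4],[0,0,0,0,0,0,0.4]]'; python3 -m pendant '[[0,0,0,0,0,0,-0.2],[0,0,0,0,0,0,-0.6],[0,0,0,0,0,0,-0.6],[0,0,0,0,0,0,-0.6],[0,0,0,0,0,0,-0.6]]'; python3 -m pendant '[[0,0,-0.2,0,0,0,-0.6],[0,0,-0.3,0,0,0,-0.6],[0,0,-0.3,0,0,0,-0.6],[0,0,-0.1,0,0,0,-0.6],[0,0,0,0,0,0,-0.6]]'; python3 d.py .445 -.0821 .27
python3 - <<'E'
from h import *
c=cam("side"); crop(c,220,110,420,270,4,"g4.png")
c=cam("top"); crop(c,270,130,530,300,3,"g5.png")
E
```

```text
time_s: 17.03
ee_pos: [0.6476, -0.149, 0.1773]
eef_rot: [3.141, 0.001, 1.535]
force: [-14.0, 1.5, 22.5]
grip_width: 0.0446
time_s: 17.45
ee_pos: [0.6476, -0.1488, 0.1743]
eef_rot: [-3.141, -0.0, 1.536]
force: [1.1, 0.0, -0.2]
grip_width: 0.0736
time_s: 17.87
ee_pos: [0.6483, -0.149, 0.2866]
eef_rot: [3.136, 0.002, 1.536]
force: [0.5, 0.3, -0.3]
grip_width: 0.0754
t 17.87 tcp [ 0.6483 -0.149   0.2866] rpy [3.1356e+00 1.5000e-03 1.5355e+00] F [ 0.5  0.3 -0.3] w 0.0754
shift units [ 0.497 -1.713  0.128] turn units [ 0.012  0.003 -0.003]
```

View pics/g4.png

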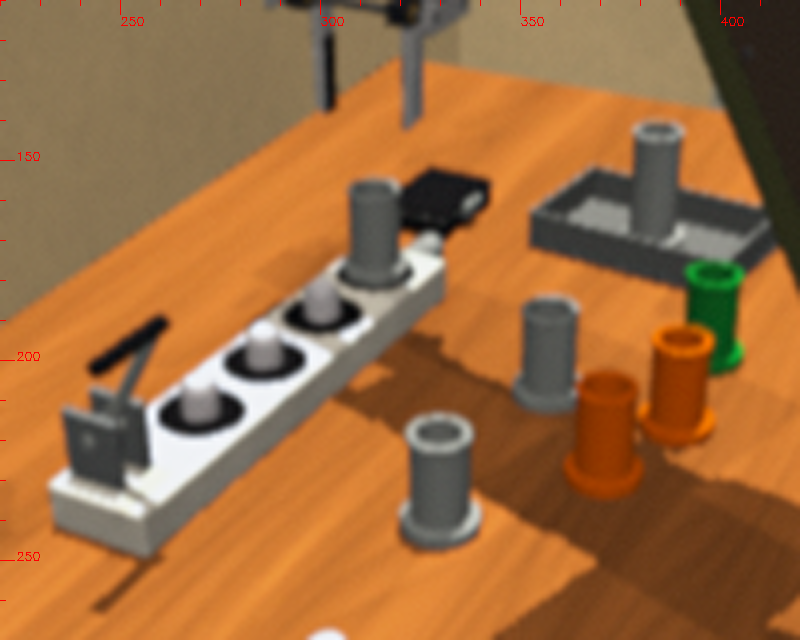

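View pics/g5.png

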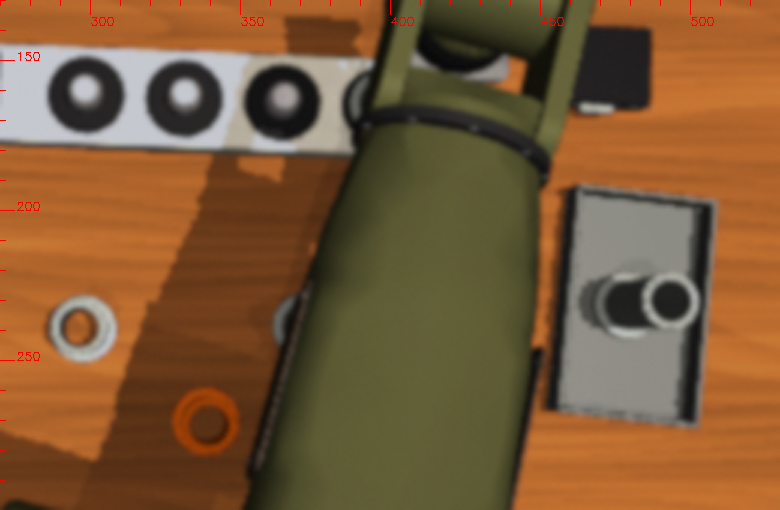

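```bash
python3 -m pendant '[[0.083,-0.286,0.01,0,0,0,-0.6],[0.083,-0.286,0.01,0,0,0,-0.6],[0.083,-0.286,0.01,0,0,0,-0.6],[0.083,-0.286,0.01,0,0,0,-0.6],[0.083,-0.286,0.01,0,0,0,-0.6],[0.083,-0.286,0.01,0,0,0,-0.6],[0,0,0,0,0,0,-0.6],[0,0,0,0,0,0,-0.6]]'; python3 d.py .4455 -.0823 .1785
python3 - <<'E'
from h import *
c=cam("side"); crop(c,290,90,430,230,5,"i1.png")
E
```

```text
time_s: 18.63
ee_pos: [0.4427, -0.0814, 0.2744]
eef_rot: [-3.14, -0.0, 1.536]
force: [0.3, -0.2, 0.4]
grip_width: 0.0748
t 18.63 tcp [ 0.4427 -0.0814  0.2744] rpy [-3.1398e+00 -4.0000e-04  1.5357e+00] F [ 0.3 -0.2  0.4] w 0.0748
shift units [-0.007  0.025  0.799] turn units [-0.003 -0.001 -0.002]
```

View pics/i1.png

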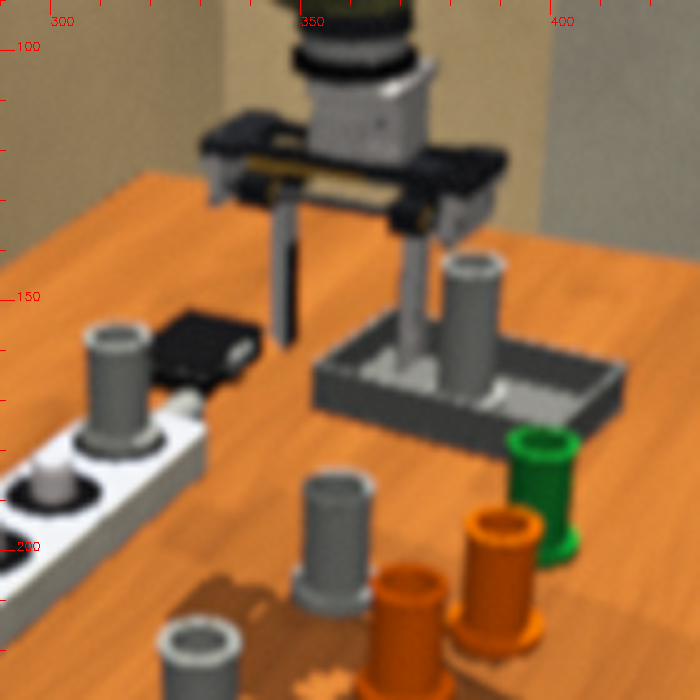

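```bash
python3 -m pendant '[[-0.006,0.022,0.3,0,0,0,-0.6],[0,0,0.3,0,0,0,-0.6],[0,0,0.3,0,0,0,-0.6],[0,0,0.15,0,0,0,-0.6],[0,0,0.07,0,0,0,-0.6],[0,0,0,0,0,0,-0.6],[0,0,0,0,0,0,-0.6]]'; python3 d.py .4455 -.0823 .139
python3 - <<'E'
from h import *
c=cam("side"); crop(c,300,110,420,230,5,"i2.png")
E
```

```text
time_s: 19.27
ee_pos: [0.4472, -0.0829, 0.1413]
eef_rot: [-3.141, -0.0, 1.535]
force: [-0.0, -0.3, -0.5]
grip_width: 0.0753
t 19.27 tcp [ 0.4472 -0.0829  0.1413] rpy [-3.1415 -0.      1.5354] F [-0.  -0.3 -0.5] w 0.0753
shift units [ 0.004 -0.014  0.019] turn units [-0.    -0.    -0.003]
```

View pics/i2.png

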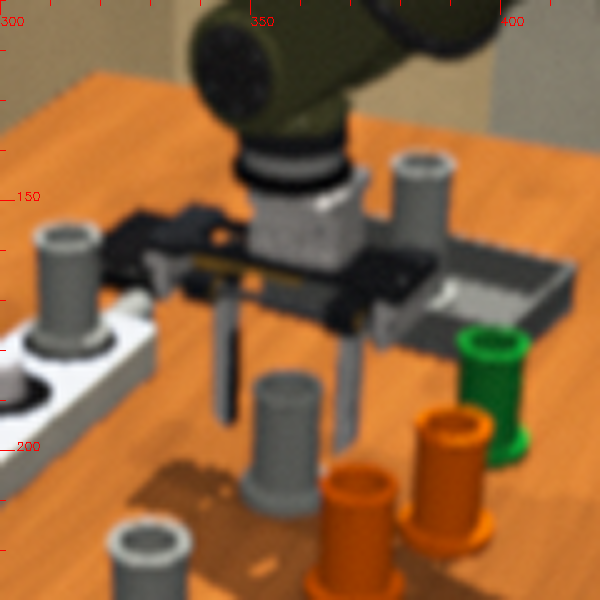

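```bash
python3 -m pendant '[[0.004,-0.01,0.018,0,0,0,-0.6],[0,0,0,0,0,0,0.4],[0,0,0,0,0,0,0.4],[0,0,0,0,0,0,0.4],[0,0,0,0,0,0,0.4],[0,0,0,0,0,0,0.4],[0,0,0,0,0,0,0.4]]' 20; python3 d.py;python3 -m pendant '[[0,0,0,0,0,0,0.4],[0,0,-0.2,0,0,0,0.4],[0,0,-0.3,0,0,0,0.4],[0,0,-0.3,0,0,0,0.4],[0,0,-0.2,0,0,0,0.4],[0,0,0,0,0,0,0.4],[0,0,0,0,0,0,0.4]]';python3 d.py .6507 -.0591 .255
python3 - <<'E'
from h import *
c=cam("side"); crop(c,280,80,420,230,4,"i3.png")
E
```

```text
time_s: 19.9
ee_pos: [0.4455, -0.0822, 0.1391]
eef_rot: [3.141, 0.0, 1.535]
force: [-0.0, 1.0, 1.7]
grip_width: 0.0463
t 19.9 tcp [ 0.4455 -0.0822  0.1391] rpy [3.1411e+00 1.0000e-04 1.5355e+00] F [-0.   1.   1.7] w 0.0463
time_s: 20.48
ee_pos: [0.4454, -0.0821, 0.2592]
eef_rot: [3.14, 0.0, 1.536]
force: [0.4, 0.2, -2.8]
grip_width: 0.0464
t 20.48 tcp [ 0.4454 -0.0821  0.2592] rpy [3.1402e+00 4.0000e-04 1.5355e+00] F [ 0.4  0.2 -2.8] w 0.0464
shift units [0.252 1.703 0.038] turn units [ 0.003  0.001 -0.003]
```

View pics/i3.png

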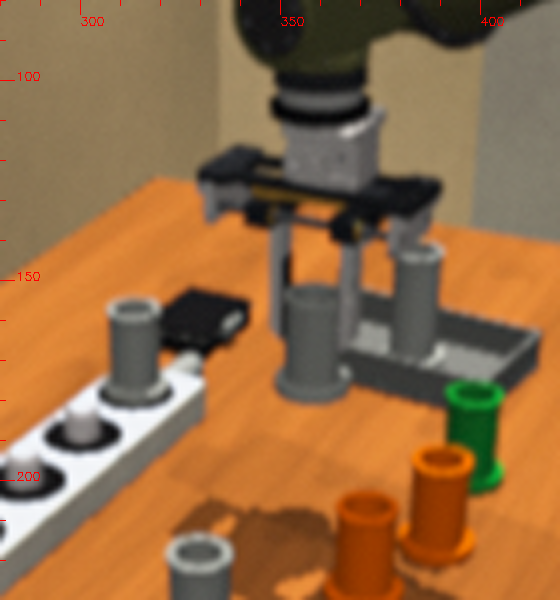

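```bash
python3 -m pendant '[[0.042,0.284,0,0,0,0,0.4],[0.042,0.284,0,0,0,0,0.4],[0.042,0.284,0,0,0,0,0.4],[0.042,0.284,0,0,0,0,0.4],[0.042,0.284,0,0,0,0,0.4],[0.042,0.283,0.038,0,0,0,0.4],[0,0,0,0,0,0,0.4],[0,0,0,0,0,0,0.4],[0,0,0,0,0,0,0.4]]';python3 d.py .6507 -.0591 .212
```

```text
time_s: 21.28
ee_pos: [0.65, -0.0591, 0.2522]
eef_rot: [-3.138, -0.0, 1.536]
force: [0.3, 0.3, -1.7]
grip_width: 0.0462
t 21.28 tcp [ 0.65   -0.0591  0.2522] rpy [-3.1382e+00 -3.0000e-04  1.5356e+00] F [ 0.3  0.3 -1.7] w 0.0462
shift units [0.    0.007 0.335] turn units [-0.007 -0.001 -0.003]
```

```bash
python3 -m pendant '[[0,0.004,0.15,0,0,0,0.4],[0,0,0.12,0,0,0,0.4],[0,0,0.03,0,0,0,0.4],[0,0,0.03,0,0,0,0.4],[0,0,0,0,0,0,0.4],[0,0,0,0,0,0,0.4]]';python3 d.py .6507 -.0591 .178
python3 - <<'E'
from h import *
c=cam("side"); crop(c,250,100,370,220,5,"i4.png")
E
```

```text
time_s: 21.78
ee_pos: [0.6511, -0.0592, 0.2157]
eef_rot: [3.141, 0.0, 1.535]
force: [-0.7, -0.7, -1.5]
grip_width: 0.0461
t 21.78 tcp [ 0.6511 -0.0592  0.2157] rpy [3.1405e+00 1.0000e-04 1.5354e+00] F [-0.7 -0.7 -1.5] w 0.0461
shift units [ 0.001 -0.004  0.314] turn units [ 0.002  0.    -0.003]
```

View pics/i4.png

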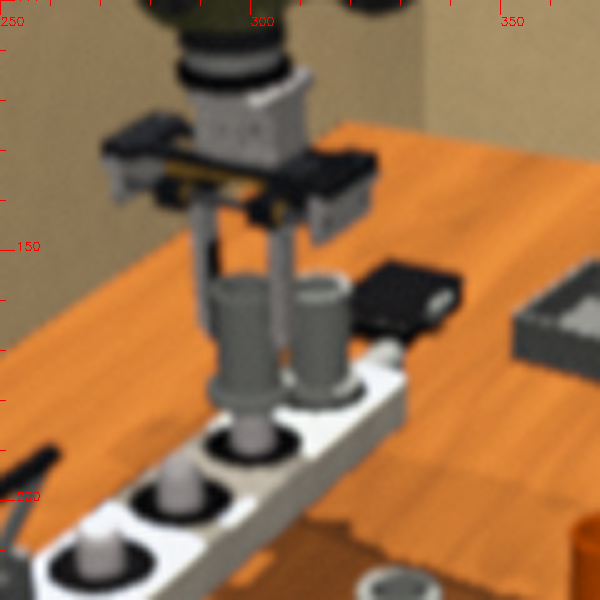

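Run:
```python
from h import *
c=cam("side")
for P,o in (((.6476,-.149),(260,90)),((.6507,-.0591),(250,100))):
    for z in (.04,.06,.0765,.09,.16): print(z,((p(c,[*P,z])[0]-o)*5).round(1))
```

```text
0.04 [266.9 438.9]
0.06 [266.1 414.5]
0.0765 [265.4 394.1]
0.09 [264.8 377.2]
0.16 [261.7 287.2]
0.04 [251.2 441.8]
0.06 [249.9 416.6]
0.0765 [248.8 395.6]
0.09 [247.8 378.2]
0.16 [242.9 285.1]
```

Flange centre is within ~0.4 px of the expected line, so I'll insert.

```bash
python3 -m pendant '[[0,-0.003,0.04,0,0,0,0.4],[0,0,0.04,0,0,0,0.4],[0,0,0.04,0,0,0,0.4],[0,0,0.04,0,0,0,0.4],[0,0,0,0,0,0,0.4]]';python3 -m pendant '[[0,0,0.04,0,0,0,0.4],[0,0,0.04,0,0,0,0.4],[0,0,0.04,0,0,0,0.4],[0,0,0.025,0,0,0,0.4],[0,0,0,0,0,0,0.4]]'; python3 d.py .6507 -.0591 .178
```

```text
time_s: 22.3
ee_pos: [0.6504, -0.0591, 0.194]
eef_rot: [-3.14, -0.0, 1.535]
force: [0.3, 0.6, -2.2]
grip_width: 0.0462
time_s: 22.72
ee_pos: [0.6509, -0.0591, 0.1789]
eef_rot: [3.141, 0.0, 1.536]
force: [-3.6, 0.2, 7.2]
grip_width: 0.0467
t 22.72 tcp [ 0.6509 -0.0591  0.1789] rpy [3.1411e+00 1.0000e-04 1.5356e+00] F [-3.6  0.2  7.2] w 0.0467
shift units [ 0.    -0.001  0.008] turn units [ 0.001  0.    -0.003]
```

```bash
python3 -m pendant '[[0,0,0.02,0,0,0,0.4],[0,0,0,0,0,0,0.4]]'; python3 -m pendant '[[0,0,0,0,0,0,-0.2],[0,0,0,0,0,0,-0.6],[0,0,0,0,0,0,-0.6],[0,0,0,0,0,0,-0.6],[0,0,0,0,0,0,-0.6]]'; python3 -m pendant '[[0,0,-0.2,0,0,0,-0.6],[0,0,-0.3,0,0,0,-0.6],[0,0,-0.3,0,0,0,-0.6],[0,0,-0.1,0,0,0,-0.6],[0,0,0,0,0,0,-0.6]]'; python3 d.py .4435 .1205 .27
python3 - <<'E'
from h import *
c=cam("side"); crop(c,220,110,420,270,4,"j1.png")
c=cam("top"); crop(c,270,130,530,300,3,"j2.png")
E
```

```text
time_s: 22.88
ee_pos: [0.6509, -0.0592, 0.1783]
eef_rot: [3.14, 0.0, 1.536]
force: [-12.4, 0.6, 21.8]
grip_width: 0.0464
time_s: 23.3
ee_pos: [0.6508, -0.0591, 0.1755]
eef_rot: [-3.141, -0.0, 1.536]
force: [-0.3, 0.2, 0.3]
grip_width: 0.0739
time_s: 23.72
ee_pos: [0.6515, -0.0592, 0.2876]
eef_rot: [3.136, 0.001, 1.536]
force: [-0.1, 0.2, 0.3]
grip_width: 0.0751
t 23.72 tcp [ 0.6515 -0.0592  0.2876] rpy [3.1356e+00 6.0000e-04 1.5355e+00] F [-0.1  0.2  0.3] w 0.0751
shift units [ 1.436 -1.785  0.135] turn units [ 0.012  0.001 -0.003]
```

View pics/j1.png

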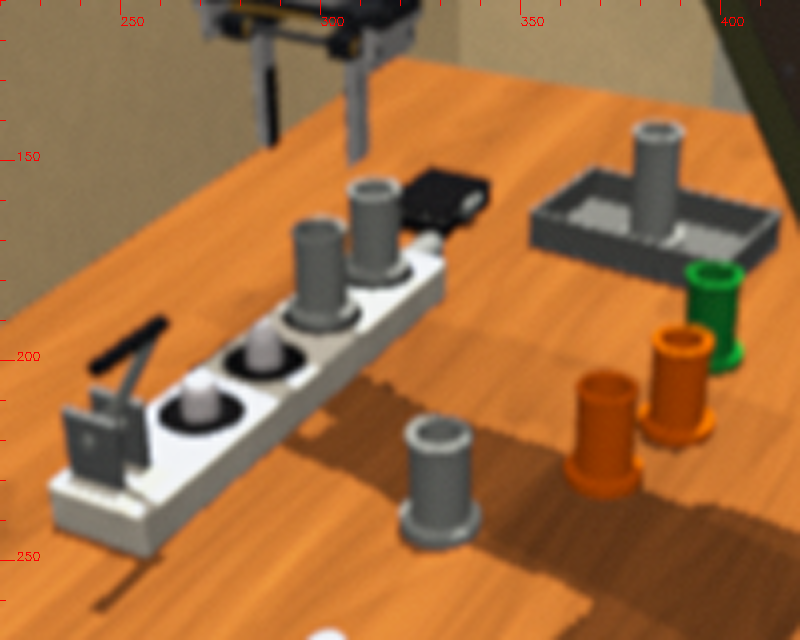

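View pics/j2.png

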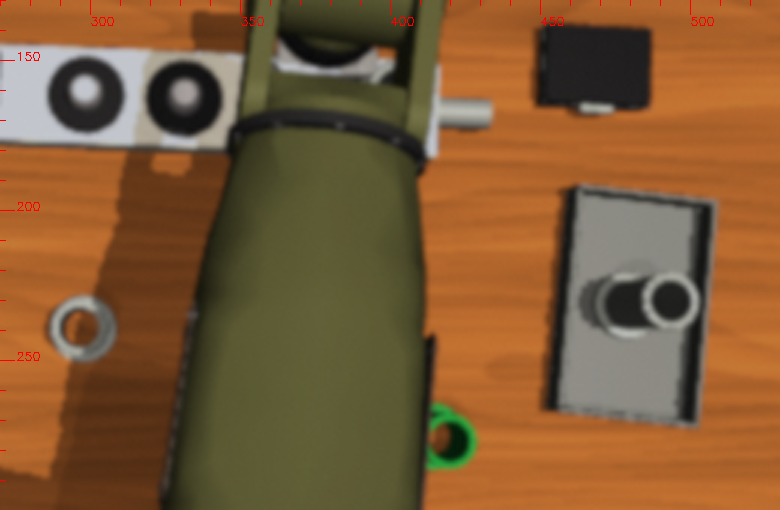

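```bash
python3 -m pendant '[[0.205,-0.255,0.01,0,0,0,-0.6],[0.205,-0.255,0.01,0,0,0,-0.6],[0.205,-0.255,0.01,0,0,0,-0.6],[0.205,-0.255,0.01,0,0,0,-0.6],[0.205,-0.255,0.01,0,0,0,-0.6],[0.205,-0.255,0.01,0,0,0,-0.6],[0.2,-0.25,0.01,0,0,0,-0.6],[0,0,0,0,0,0,-0.6],[0,0,0,0,0,0,-0.6]]'; python3 d.py .4436 .1200 .1785
python3 - <<'E'
from h import *
c=cam("side"); crop(c,270,120,410,260,5,"k1.png")
E
```

```text
time_s: 24.57
ee_pos: [0.4422, 0.1208, 0.2741]
eef_rot: [-3.14, 0.0, 1.538]
force: [0.7, 0.8, 0.1]
grip_width: 0.0752
t 24.57 tcp [0.4422 0.1208 0.2741] rpy [-3.1396e+00  5.0000e-04  1.5379e+00] F [0.7 0.8 0.1] w 0.0752
shift units [-0.006  0.014  0.797] turn units [-0.004  0.001  0.002]
```

View pics/k1.png

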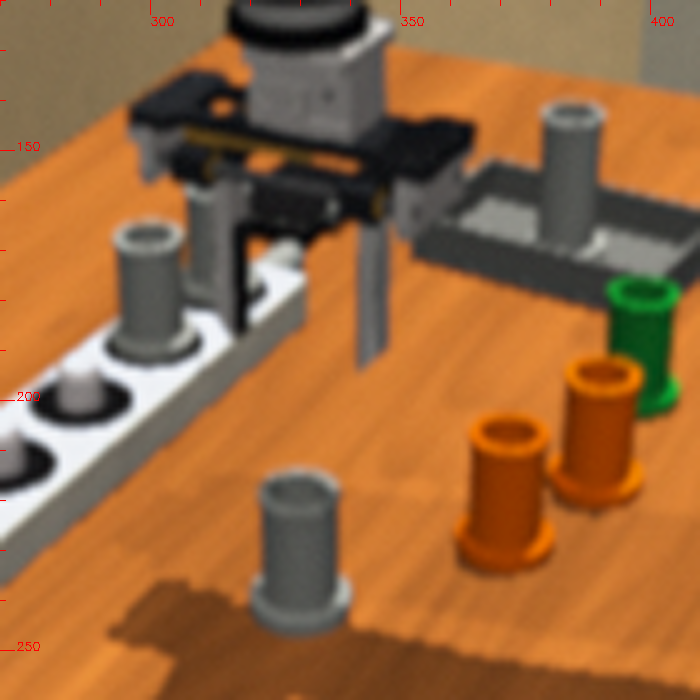

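```bash
python3 -m pendant '[[-0.006,0.006,0.3,0,0,0,-0.6],[0,0,0.3,0,0,0,-0.6],[0,0,0.3,0,0,0,-0.6],[0,0,0.15,0,0,0,-0.6],[0,0,0.07,0,0,0,-0.6],[0,0,0,0,0,0,-0.6],[0,0,0,0,0,0,-0.6]]'; python3 d.py .4436 .1200 .139
python3 - <<'E'
from h import *
c=cam("side"); crop(c,270,140,400,260,5,"k2.png")
E
```

```text
time_s: 25.2
ee_pos: [0.4447, 0.1188, 0.1412]
eef_rot: [-3.141, 0.0, 1.535]
force: [-0.0, 0.3, 1.1]
grip_width: 0.0748
t 25.2 tcp [0.4447 0.1188 0.1412] rpy [-3.1414e+00  1.0000e-04  1.5347e+00] F [-0.   0.3  1.1] w 0.0748
shift units [ 0.01  -0.009  0.019] turn units [-0.     0.    -0.004]
```

View pics/k2.png

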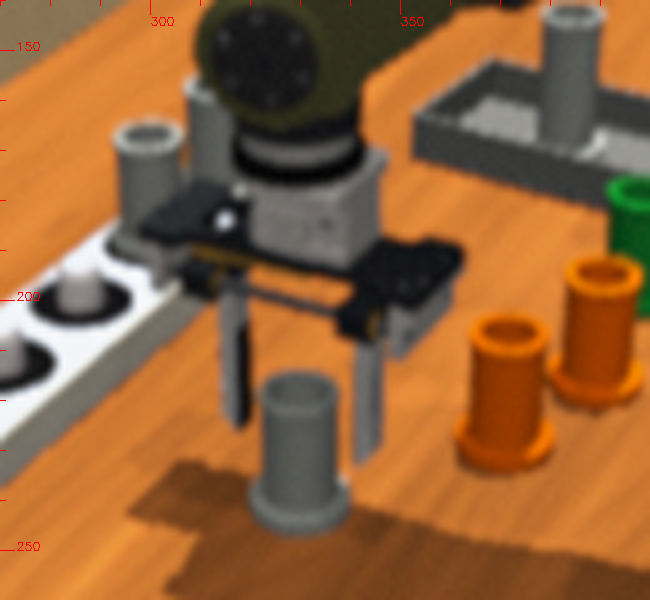

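```bash
python3 -m pendant '[[0.008,-0.008,0.018,0,0,0,-0.6],[0,0,0,0,0,0,0.4],[0,0,0,0,0,0,0.4],[0,0,0,0,0,0,0.4],[0,0,0,0,0,0,0.4],[0,0,0,0,0,0,0.4],[0,0,0,0,0,0,0.4]]' 20; python3 d.py;python3 -m pendant '[[0,0,0,0,0,0,0.4],[0,0,-0.2,0,0,0,0.4],[0,0,-0.3,0,0,0,0.4],[0,0,-0.3,0,0,0,0.4],[0,0,-0.2,0,0,0,0.4],[0,0,0,0,0,0,0.4],[0,0,0,0,0,0,0.4]]';python3 d.py .6537 .0309 .255
python3 - <<'E'
from h import *
c=cam("side"); crop(c,270,100,420,250,4,"k3.png")
E
```

```text
time_s: 25.83
ee_pos: [0.4432, 0.1202, 0.139]
eef_rot: [3.141, -0.0, 1.535]
force: [0.4, 0.7, 1.8]
grip_width: 0.046
t 25.83 tcp [0.4432 0.1202 0.139 ] rpy [ 3.1412e+00 -1.0000e-04  1.5355e+00] F [0.4 0.7 1.8] w 0.046
time_s: 26.42
ee_pos: [0.4432, 0.1202, 0.2592]
eef_rot: [3.14, -0.0, 1.535]
force: [0.2, 0.7, -2.4]
grip_width: 0.0459
t 26.42 tcp [0.4432 0.1202 0.2592] rpy [ 3.1400e+00 -4.0000e-04  1.5355e+00] F [ 0.2  0.7 -2.4] w 0.0459
shift units [-0.682  1.779  0.037] turn units [ 0.003 -0.001 -0.003]
```

View pics/k3.png

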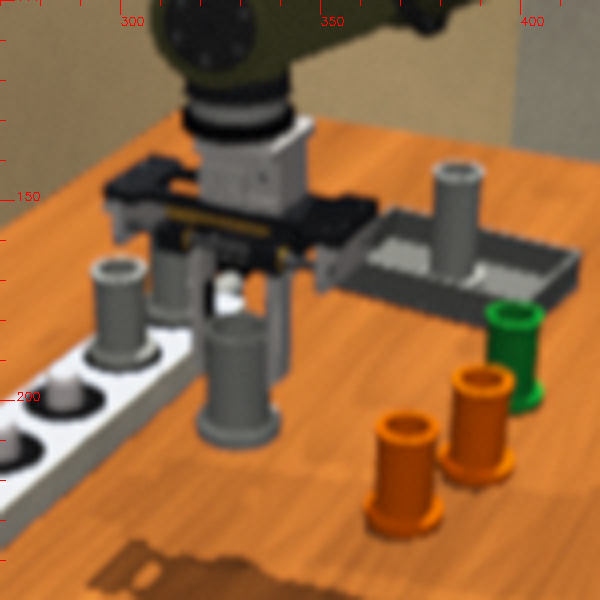

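```bash
python3 -m pendant '[[-0.114,0.297,0,0,0,0,0.4],[-0.114,0.297,0,0,0,0,0.4],[-0.114,0.297,0,0,0,0,0.4],[-0.114,0.297,0,0,0,0,0.4],[-0.113,0.296,0,0,0,0,0.4],[-0.113,0.295,0.03,0,0,0,0.4],[0,0,0,0,0,0,0.4],[0,0,0,0,0,0,0.4],[0,0,0,0,0,0,0.4]]';python3 d.py .6537 .0309 .214
```

```text
time_s: 27.22
ee_pos: [0.6529, 0.031, 0.253]
eef_rot: [-3.138, -0.0, 1.535]
force: [-0.7, -0.1, -1.6]
grip_width: 0.0465
t 27.22 tcp [0.6529 0.031  0.253 ] rpy [-3.1381 -0.      1.5355] F [-0.7 -0.1 -1.6] w 0.0465
shift units [-0.001  0.008  0.325] turn units [-0.007 -0.    -0.003]
```

```bash
python3 -m pendant '[[0,0.003,0.15,0,0,0,0.4],[0,0,0.12,0,0,0,0.4],[0,0,0.03,0,0,0,0.4],[0,0,0.03,0,0,0,0.4],[0,0,0,0,0,0,0.4],[0,0,0,0,0,0,0.4]]';python3 d.py .6537 .0309 .178
python3 - <<'E'
from h import *
c=cam("side"); crop(c,230,110,350,230,5,"k4.png")
for z in (.04,.06,.0765,.16): print(z,((p(c,[.6537,.0309,z])[0]-(230,110))*5).round(1))
E
```

```text
time_s: 27.72
ee_pos: [0.6539, 0.0311, 0.2165]
eef_rot: [3.141, -0.0, 1.536]
force: [0.2, -0.2, -1.7]
grip_width: 0.0462
t 27.72 tcp [0.6539 0.0311 0.2165] rpy [ 3.1405 -0.      1.5358] F [ 0.2 -0.2 -1.7] w 0.0462
shift units [-0.002 -0.002  0.321] turn units [ 0.002 -0.    -0.002]
0.04 [279.3 449.9]
0.06 [277.3 423.9]
0.0765 [275.7 402.2]
0.16 [267.1 287.9]
```

View pics/k4.png

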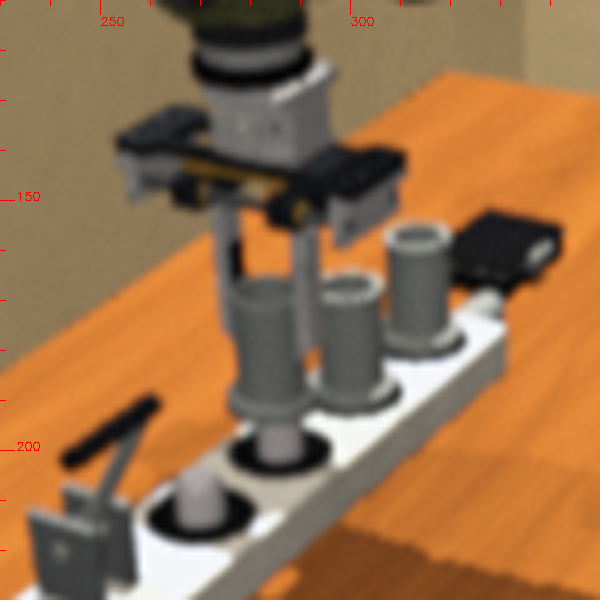

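```bash
python3 -m pendant '[[0,-0.002,0.04,0,0,0,0.4],[0,0,0.04,0,0,0,0.4],[0,0,0.04,0,0,0,0.4],[0,0,0.04,0,0,0,0.4],[0,0,0,0,0,0,0.4]]';python3 -m pendant '[[0,0,0.04,0,0,0,0.4],[0,0,0.04,0,0,0,0.4],[0,0,0.04,0,0,0,0.4],[0,0,0.03,0,0,0,0.4],[0,0,0,0,0,0,0.4]]'; python3 d.py .6537 .0309 .178
```

```text
time_s: 28.18
ee_pos: [0.6536, 0.0304, 0.1952]
eef_rot: [-3.141, 0.001, 1.535]
force: [1.0, -4.6, -4.9]
grip_width: 0.0463
time_s: 28.6
ee_pos: [0.654, 0.0304, 0.1789]
eef_rot: [3.14, 0.0, 1.535]
force: [0.2, -5.0, 3.9]
grip_width: 0.0457
t 28.6 tcp [0.654  0.0304 0.1789] rpy [3.1403e+00 3.0000e-04 1.5351e+00] F [ 0.2 -5.   3.9] w 0.0457
shift units [ 0.004 -0.003  0.007] turn units [ 0.003  0.001 -0.004]
```

```bash
python3 -m pendant '[[0,0,0.02,0,0,0,0.4],[0,0,0,0,0,0,0.4]]'; python3 -m pendant '[[0,0,0,0,0,0,-0.2],[0,0,0,0,0,0,-0.6],[0,0,0,0,0,0,-0.6],[0,0,0,0,0,0,-0.6],[0,0,0,0,0,0,-0.6]]'; python3 -m pendant '[[0,0,-0.2,0,0,0,-0.6],[0,0,-0.3,0,0,0,-0.6],[0,0,-0.3,0,0,0,-0.6],[0,0,-0.3,0,0,0,-0.6],[0,0,-0.1,0,0,0,-0.1],[0,0,0,0,0,0,-0.1]]'; python3 d.py .614 .2675 .35
python3 - <<'E'
from h import *
c=cam("side"); crop(c,220,110,420,270,4,"l1.png")
E
```

```text
time_s: 28.77
ee_pos: [0.654, 0.0304, 0.1782]
eef_rot: [3.14, 0.0, 1.535]
force: [-8.3, -6.6, 19.1]
grip_width: 0.0462
time_s: 29.18
ee_pos: [0.6537, 0.031, 0.1757]
eef_rot: [-3.141, -0.0, 1.536]
force: [0.1, 0.3, -0.0]
grip_width: 0.0741
time_s: 29.68
ee_pos: [0.6542, 0.0309, 0.3237]
eef_rot: [3.136, -0.0, 1.536]
force: [1.0, -0.9, -0.3]
grip_width: 0.065
t 29.68 tcp [0.6542 0.0309 0.3237] rpy [ 3.1357e+00 -3.0000e-04  1.5356e+00] F [ 1.  -0.9 -0.3] w 0.065
shift units [ 1.958 -0.403 -0.221] turn units [ 0.011 -0.001 -0.003]
```

View pics/l1.png

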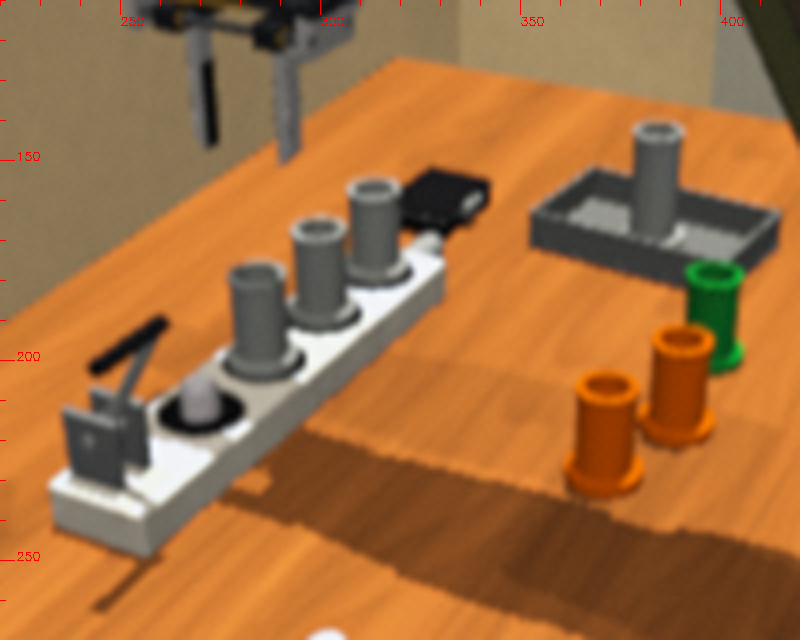

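```bash
python3 -m pendant '[[0.3,-0.06,-0.04,0,0,0,-0.1],[0.3,-0.06,-0.04,0,0,0,-0.1],[0.3,-0.06,-0.04,0,0,0,-0.1],[0.3,-0.06,-0.04,0,0,0,-0.1],[0.3,-0.06,-0.04,0,0,0,-0.1],[0.3,-0.06,-0.02,0,0,0,-0.1],[0.15,-0.04,0,0,0,0,-0.1],[0,0,0,0,0,0,-0.1],[0,0,0,0,0,0,-0.1]]'; python3 d.py .614 .2675 .261
python3 - <<'E'
from h import *
c=cam("side"); cv2.imwrite("pics/m1.png",c["image"][:,:,::-1]); crop(c,200,90,330,230,5,"m3.png")
print([((p(c,X)[0])).round(1).tolist() for X in ([.612,.2675,.182],[.614+.02,.2675,.254],[.614-.02,.2675,.254])])
c=cam("top"); cv2.imwrite("pics/m2.png",c["image"][:,:,::-1])
E
```

```text
time_s: 30.48
ee_pos: [0.6137, 0.2671, 0.3438]
eef_rot: [-3.138, 0.001, 1.537]
force: [-0.1, 0.0, -0.2]
grip_width: 0.0518
t 30.48 tcp [0.6137 0.2671 0.3438] rpy [-3.1384e+00  1.4000e-03  1.5372e+00] F [-0.1  0.  -0.2] w 0.0518
shift units [0.005 0.005 0.69 ] turn units [-0.006  0.003  0.   ]
[[248.9, 198.3], [239.0, 172.8], [251.4, 175.8]]
```

View pics/m1.png

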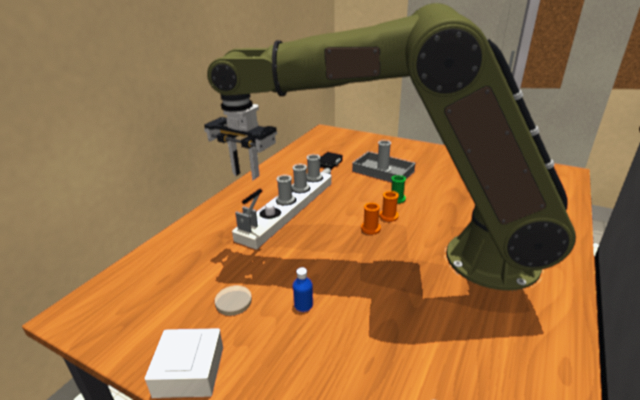

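View pics/m2.png

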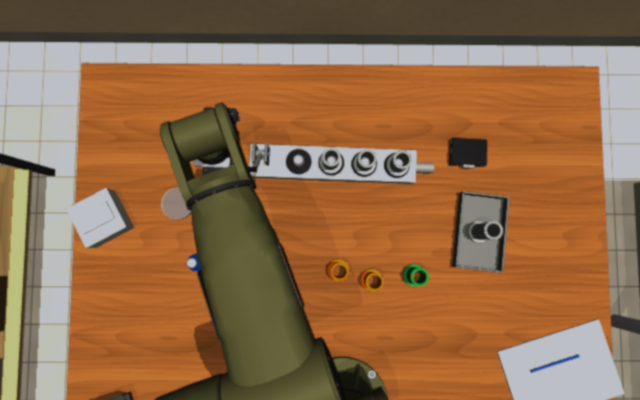

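View pics/m3.png

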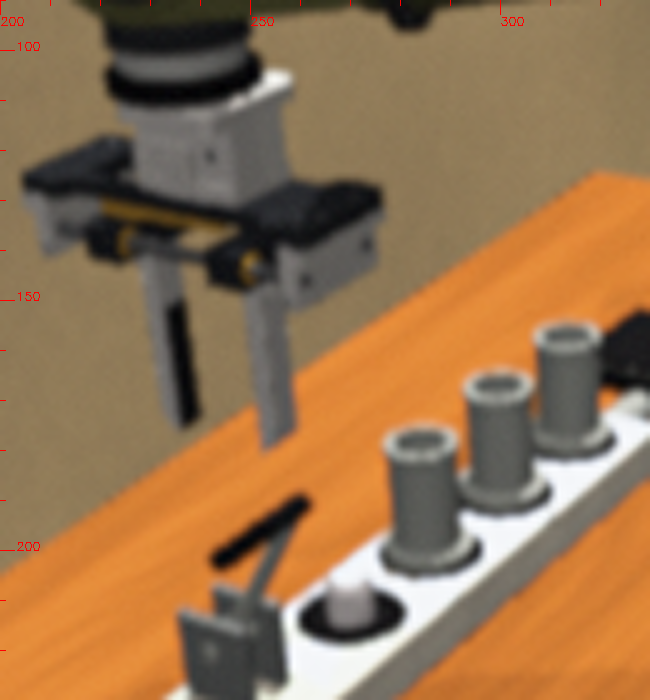

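```bash
python3 -m pendant '[[0.004,-0.01,0.2,0,0,0,-0.1],[0,0,0.2,0,0,0,-0.1],[0,0,0.2,0,0,0,-0.1],[0,0,0.08,0,0,0,-0.1],[0,0,0,0,0,0,-0.1],[0,0,0,0,0,0,-0.1]]'; python3 d.py .612 .2675 .261
python3 - <<'E'
from h import *
c=cam("side"); crop(c,200,110,330,230,5,"n1.png")
E
```

```text
time_s: 31.08
ee_pos: [0.6132, 0.2662, 0.2653]
eef_rot: [3.142, 0.0, 1.535]
force: [0.5, -0.8, 0.8]
grip_width: 0.0518
t 31.08 tcp [0.6132 0.2662 0.2653] rpy [3.1415 0.     1.5346] F [ 0.5 -0.8  0.8] w 0.0518
shift units [ 0.01  -0.01   0.036] turn units [ 0.     0.    -0.005]
```

View pics/n1.png

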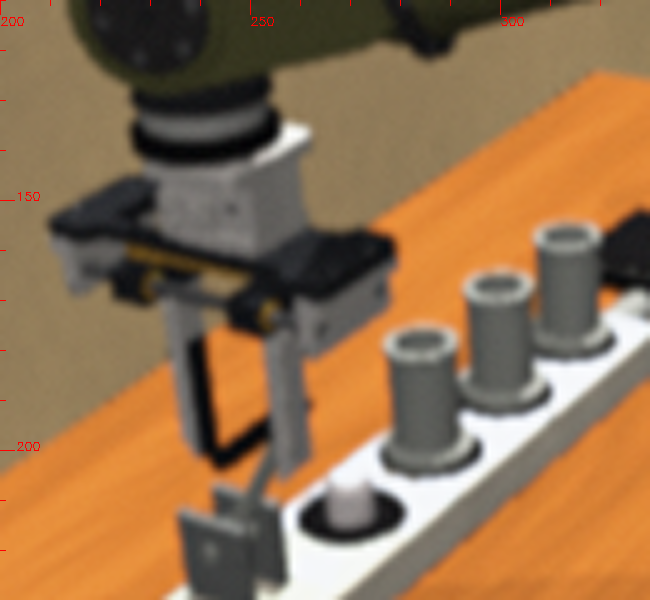

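```bash
python3 -m pendant '[[0.008,-0.01,0.03,0,0,0,-0.1],[0,0,0,0,0,0,1],[0,0,0,0,0,0,1],[0,0,0,0,0,0,1],[0,0,0,0,0,0,1],[0,0,0,0,0,0,1],[0,0,0,0,0,0,1]]' 15; python3 d.py;  python3 -m pendant '[[0,-0.124,0.084,0,0,0,1],[0,-0.110,0.101,0,0,0,1],[0,-0.093,0.117,0,0,0,1],[0,-0.075,0.130,0,0,0,1],[0,-0.055,0.139,0,0,0,1],[0,0,0,0,0,0,1]]'; python3 d.py .553 .267 .157
```

```text
time_s: 31.72
ee_pos: [0.6117, 0.2679, 0.2613]
eef_rot: [3.141, -0.0, 1.535]
force: [1.0, -0.8, -0.2]
grip_width: 0.015
t 31.72 tcp [0.6117 0.2679 0.2613] rpy [ 3.1415 -0.      1.5355] F [ 1.  -0.8 -0.2] w 0.015
time_s: 32.22
ee_pos: [0.5562, 0.27, 0.1903]
eef_rot: [3.141, -0.0, 1.536]
force: [5.4, 2.3, -4.2]
grip_width: 0.0135
t 32.22 tcp [0.5562 0.27   0.1903] rpy [ 3.1414e+00 -1.0000e-04  1.5358e+00] F [ 5.4  2.3 -4.2] w 0.0135
shift units [-0.026 -0.026  0.278] turn units [ 0.    -0.    -0.002]
```

```bash
python3 -m pendant '[[0,-0.034,0.147,0,0,0,1],[0,-0.011,0.149,0,0,0,1],[0,0,0.03,0,0,0,1],[0,0,0,0,0,0,1],[0,0,0,0,0,0,1]]'; python3 d.py .553 .267 .157
```

```text
time_s: 32.63
ee_pos: [0.5519, 0.2701, 0.1539]
eef_rot: [3.14, -0.001, 1.535]
force: [4.8, 0.9, -0.9]
grip_width: 0.0137
t 32.63 tcp [0.5519 0.2701 0.1539] rpy [ 3.1400e+00 -6.0000e-04  1.5355e+00] F [ 4.8  0.9 -0.9] w 0.0137
shift units [-0.026  0.01  -0.026] turn units [ 0.003 -0.001 -0.003]
```

```bash
python3 -m pendant '[[0,0.005,0.02,0,0,0,1],[0,0.005,0.02,0,0,0,1],[0,0,0,0,0,0,1]]'; python3 -m pendant '[[0,0.005,0.02,0,0,0,1],[0,0,0.02,0,0,0,1],[0,0,0,0,0,0,1]]'
```

```text
time_s: 32.88
ee_pos: [0.5523, 0.2705, 0.1503]
eef_rot: [-3.141, -0.001, 1.536]
force: [-11.1, -0.3, 17.6]
grip_width: 0.0134
time_s: 33.13
ee_pos: [0.5525, 0.2706, 0.1453]
eef_rot: [-3.14, -0.001, 1.536]
force: [-14.2, 1.3, 18.6]
grip_width: 0.0131
```

```bash
python3 -m pendant '[[0,0,0,0,0,0,-0.1],[0,0,0,0,0,0,-0.1],[0,0,0,0,0,0,-0.1],[0,0,0,0,0,0,-0.1]]'; python3 -m pendant '[[0,0,-0.1,0,0,0,-0.1],[0,0,-0.3,0,0,0,-0.1],[0,0,-0.3,0,0,0,-0.1],[0,0,-0.3,0,0,0,-0.1],[0,0,-0.3,0,0,0,-0.1],[0,0,-0.3,0,0,0,-0.1],[0,0,0,0,0,0,-0.1]]';  python3 - <<'E'
from h import *
c=cam("side"); crop(c,200,150,400,270,4,"o1.png")
c=cam("top"); crop(c,150,120,350,250,4,"o2.png")
E
```

```text
time_s: 33.47
ee_pos: [0.5532, 0.2699, 0.1437]
eef_rot: [-3.141, 0.0, 1.535]
force: [0.3, 0.5, 0.2]
grip_width: 0.0365
time_s: 34.05
ee_pos: [0.5539, 0.2702, 0.3448]
eef_rot: [3.131, -0.005, 1.535]
force: [0.2, -0.8, -0.5]
grip_width: 0.0518
```

View pics/o1.png

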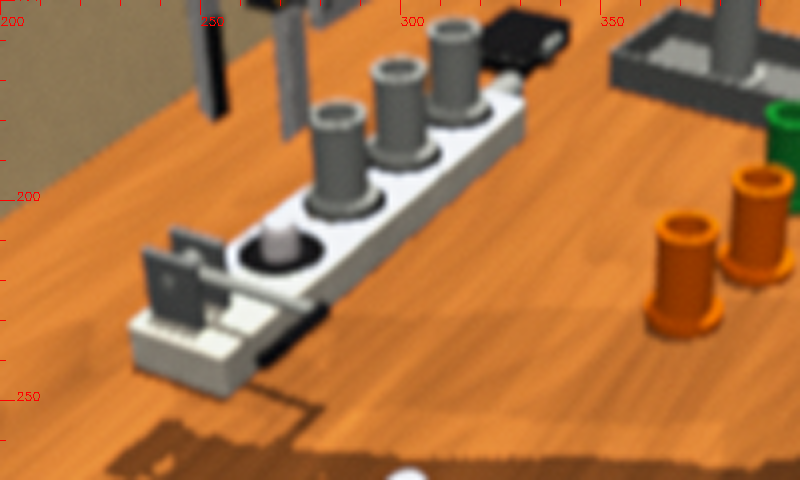

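View pics/o2.png

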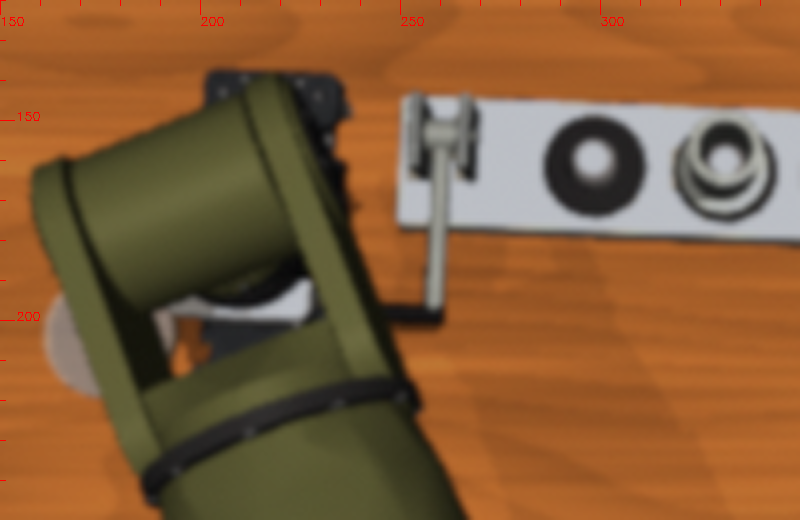

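Run:
```python
from h import *
from fit import W
c=cam("side"); q=[.6522,-.0141,-.0341]
for z in (.072,.078,.084): print(z,p(c,[W(q,[-.109,.304,z]),W(q,[-.109,.235,z])]).round(1).tolist())
crop(c,250,210,300,250,12,"o3.png")
```

```text
0.072 [[265.0, 242.3], [279.5, 229.5]]
0.078 [[264.8, 240.5], [279.4, 227.8]]
0.084 [[264.6, 238.7], [279.2, 226.0]]
```

View pics/o3.png

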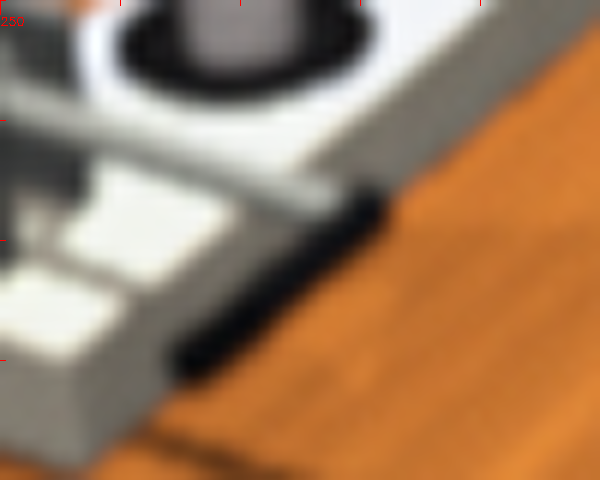

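The handle reads within ~1 mm of level. I'll confirm the stop with a light press from above using closed fingers.

```bash
python3 -m pendant '[[0,0,0,0,0,0,1],[0,0,0.2,0,0,0,1],[0,0,0.3,0,0,0,1],[0,0,0.3,0,0,0,1],[0,0,0.3,0,0,0,1],[0,0,0.1,0,0,0,1],[0,0,0,0,0,0,1],[0,0,0,0,0,0,1]]'; python3 d.py .553 .268 .183; python3 -m pendant '[[0,0,0.04,0,0,0,1],[0,0,0,0,0,0,1]]'; python3 -m pendant '[[0,0,0.03,0,0,0,1],[0,0,0.03,0,0,0,1],[0,0,0,0,0,0,1]]'
```

```text
time_s: 34.97
ee_pos: [0.5536, 0.2701, 0.1928]
eef_rot: [3.141, -0.0, 1.535]
force: [0.4, 0.8, 1.1]
grip_width: 0.0022
t 34.97 tcp [0.5536 0.2701 0.1928] rpy [ 3.1415 -0.      1.5355] F [0.4 0.8 1.1] w 0.0022
shift units [-0.018 -0.004  0.082] turn units [ 0.    -0.    -0.003]
time_s: 35.13
ee_pos: [0.5537, 0.2702, 0.1885]
eef_rot: [3.14, -0.001, 1.536]
force: [-0.4, 0.8, -0.5]
grip_width: 0.001
time_s: 35.38
ee_pos: [0.5537, 0.2702, 0.1821]
eef_rot: [3.139, -0.001, 1.536]
force: [-4.0, -0.9, 13.6]
grip_width: 0.0004
```

```bash
python3 -m pendant '[[0,0,-0.1,0,0,0,1],[0,0,-0.3,0,0,0,1],[0,0,-0.3,0,0,0,1],[0,0,-0.3,0,0,0,1],[0,-0.3,-0.2,0,0,0,1],[0,-0.3,0,0,0,0,1],[0,-0.3,0,0,0,0,1],[0,0,0,0,0,0,1],[0,0,0,0,0,0,1],[0,0,0,0,0,0,1]]'
python3 - <<'E'
from h import *
c=cam("side"); crop(c,200,140,420,320,3,"p1.png")
c=cam("top"); cv2.imwrite("pics/p2.png",c["image"][:,:,::-1]); crop(c,310,140,430,190,6,"p3.png")
from fit import W
q=[.6522,-.0141,-.0341]
print([ (p(c,W(q,[0,y,z]))[0]-(310,140))*6 for y in (-.135,-.045,.045) for z in (.052,.125)])
E
```

```text
time_s: 36.22
ee_pos: [0.4471, 0.2738, 0.3238]
eef_rot: [3.14, -0.001, 1.536]
force: [0.9, 0.2, -0.6]
grip_width: 0.0004
[array([521.70550311, 144.95971596]), array([549.6157514, 115.0030754]), array([324.30838836, 137.73600329]), array([340.27286554, 107.31444751]), array([126.57741459, 130.5000731 ]), array([130.55442596,  99.61202649])]
```

View pics/p1.png

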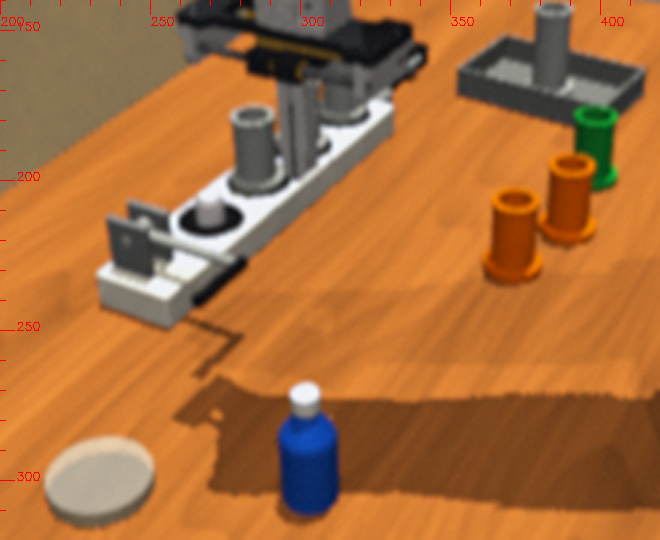

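View pics/p2.png

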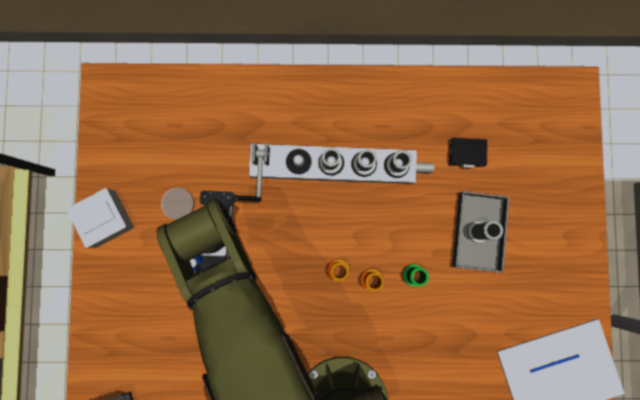

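View pics/p3.png

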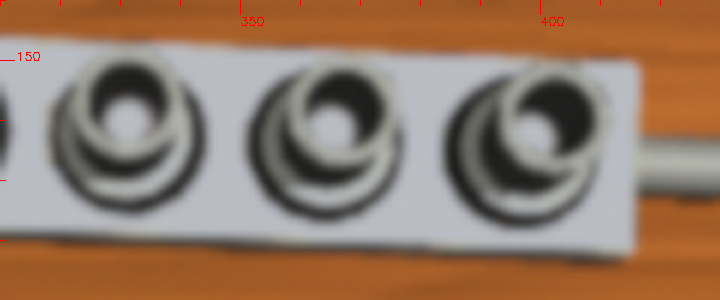

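The rims sit at the predicted seated positions (within 1 px). The lever is level, the used funnel stands in the tray, and the bottle, box, dish and look-alikes have not moved. I'll hand in.

```bash
python3 -c "
from station import hand_in
print(hand_in())"
```

```text
the job is handed in; nothing more can be done
None
```

The manifold is reloaded and the job is handed in, at about 36 s of the 210 s allowed.

- **Lever up:** I raised the lever to its stop before touching any funnel.
- **Used funnel:** only one was present, on port 3. It now stands upright in the wash tray.
- **Clean funnels:** three were present. They are pushed home on ports 0, 1 and 2, each pressed down until the bar pushed back with about 20 N. Port 3 is left empty.
- **Lever down:** I lowered it last. A press from above with closed fingers met the stop at 13.6 N, which puts the handle at its level height of about 78 mm.

**Last checks**
- In the top picture the funnel rims are within 1 px of where fully seated funnels should be, and the spigots show inside their bores.
- The bottle, slide box, dish and the green and orange look-alikes look unmoved in the pictures. No clean funnel was seen to be knocked aside.
- The wrist force I read stayed at about 31 N or less. The gripper was clear of everything when I handed in.

**Two minor disagreements**
- The port 2 funnel rubbed its spigot sideways with about 5 N on the way down, but it still went home.
- The handle slipped in the pads at the end of lowering, which is why I did the press from above.

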